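# Close and lock the dust separator's clean-out hatch

## Robot

A 6-joint arm with a two-finger parallel gripper is mounted at the origin on the work surface. World frame = base frame: x ahead of the robot, y to its left, z up, the work surface at z = 0. Lengths are in m, angles in rad, forces in N, time in s.
With the tool pointing down it reaches from about 0.375 to 0.975 m from the base axis. Payload 3.8 kg.
Tool frame: the origin (TCP) lies at the centre of the arm's flange, where the gripper is bolted on; the fingertips stand 173 mm ahead of it and the grasp point (between the pads) lies arm.tcp_to_grasp ahead of it (arm.tcp_to_grasp is the distance from the TCP to the grasp point, in m); z points along the fingers, y is the line along which they close (so a half turn about z gives the same grasp; the last joint's range is limited). The gripper opens to 85 mm and grips with 20 to 120 N. Pads are 22 mm wide; open, the fingers measure 114 mm over their backs; the gripper's body (76 mm by 85 mm) begins 54 mm behind the grasp point. The pads swing forward as they close: fully open they stand 13 mm farther back than shut.
Start: joints at [1.071, 0.264, 1.604, -0, 1.274, -0.037], TCP at [0.301, 0.604, 0.405] pointing down, gripper open.
Joint ranges: [-2.63, 2.63], [-0.94, 2.18], [0.31, 2.57], [-1.31, 4.45], [0, 2.66], [-2.55, 2.55]. Speed limits (rad/s): [2.57, 2.57, 3.14, 3.14, 3.14, 3.14].

## Interface

Orientations are given as [roll, pitch, yaw] about the fixed x, y, z axes, in that order (R = Rz(yaw) Ry(pitch) Rx(roll)).
In Python, from station import arm, viewer, job, finder gives the robot as it stands. The module is installed in compiled form; this text tells all that it offers.
- The arm moves only by the tool step_arm, never from a script. Its argument "steps" is a list of rows, each a list of 4 numbers: the shift along the tool's x, y, z in m, then the turn about the tool's z in degrees. A call has 1 to 20 rows; each row shifts and turns the commanded pose from where the row before left it, along the tool's axes as they then stand; what a row does not reach is not made up. A row lasts 1/12 s, in which the tool goes at most 41.7 mm and 7.16 degrees, less where a joint would pass 70% of its speed; a pose out of reach is approached as far as the arm can. A call is refused whole if a number of a shift passes 0.0417 or a number of a turn 7.16, either way. A call with a gripper value outside its range is refused whole. "hand" is the finger opening in m, from 0 to 0.0854, set as the call begins (left out, the last holds). The fingers move at their own pace and stop on an object; the grip force is fixed at half the most. Time passes only in rows, so rows that do not move let the fingers close. It gives the time, the measured TCP pose, the force, the opening and the grip force at its end, in the units of the state.
- arm.get_obs(): the state, without advancing time (a new reading comes with each control period).
- viewer.read_camera(name): name is "scene" or "top" or "wrist"; returns a dict with "pixels" (400x640x3 uint8, blue, green, red), "intrinsics" (3x3 intrinsics, pixels), "dist" ([k1, k2, p1, p2, k3] as OpenCV has them; the pictures are not rectified), "extrinsics" (4x4, takes a point from camera to world coordinates). Camera axes: x right, y down, z forward; pixel columns grow to the right and rows downward; lengths in m; the calibration is good to about 2 mm. A picture is of the moment at which its call begins. There is no depth.
- job.hand_in(): hands the job in; it is judged then, once.
Trained networks look in the newest picture that a camera, given by its name, has taken for a name from the list of things; names that differ only in an ending like _2 or _b are one class to them, and where a whole thing is asked for, a point or a joint stands for the part that bears it (a point fixed in the world has none). Each returns a list of dicts, best first, with "score" (0 to 1); they miss things now and then, are a little off and sometimes report something else, mostly with a low value. They report only what shows in the picture. A call takes as long as a camera call. They do not tell look-alikes from the thing itself.
- finder.cut_out(camera, label): "mask" (400x640 bool, what is visible of it) and "box" ([left, top, right, bottom] in pixels, round what is visible of it).
- finder.mark_of(camera, label): "point" ([column, row] in pixels: a listed point, or the origin of a listed thing).
The state is a dict: "clock": time; "joints": joint angles; "joint_vel": joint speeds; "tau": joint torques, N m; "position": TCP position; "tcp_rot": TCP orientation; "force": force on the tool from outside, world axes, zero at the start; "ft_torque": the same for the moment, N m; "opening": opening from 0.0 (shut) to 1.0 (fully open); "grip_force": force on a finger pad.
Only numpy, scipy, OpenCV 4.12 (cv2) and the standard library are available. Lean on these libraries where they do the work, as an engineer would, in place of code of your own. Each camera call takes 0.05 s, during which the arm holds its last target. There are 200 camera calls.

## Task

Slide the dust separator's clean-out hatch fully shut against its frame. Then take the paddle-handled key from the tool rack and, with the key's blade and not with the fingers, turn both slotted screws on the hatch clockwise to their stops, so that their slots lie level along the hatch. Finally stand the key back in an empty hole of the rack, down to its collar, leaving the hatch shut and the other things on the bench where they are.

Things in the scene. Friction and masses are not known exactly. Their poses are not given: they have to be found in the camera images.
- separator: Fixed grey metal box, 220 (x) by 290 mm (y); origin: centre of its underside; front is own -x. The front face slopes at 35 degrees, from 50 mm high at x = -110 to 153 mm at x = +37 mm; its outward normal leans 35 degrees from vertical towards the front. Flat top behind, with a pipe stub (radius 34, up to 228 mm high) at x = 72, y = 50 mm. Rails and a jamb (+y end) 12 mm high frame the hatch.
- hatch (a joint): Slide of the hatch along its rails in m: 0 is shut against the jamb (fully towards the separator's own +y); positive is open, up to 0.09 towards own -y. Friction about 6 N; it stays where left. The hatch is a steel plate on the sloping face, 110 mm up the slope, 160 mm along it, 6 mm thick.
- hatch_tab (a point): Middle of the outer end of the hatch's dark steel fin, in the middle of the plate: 12 mm thick (own y), 50 mm long up the slope (own x), standing 38 mm out of the plate (own z, the slope's outward normal). Own y is the closing direction. In this frame the screw axes are at x = 22, y = 50 mm (upper) and x = -22, y = -50 mm (lower).
- screw_upper_slot (a point): Middle of the slot's floor in the upper captive screw head, a round brass head 44 mm across standing 15 mm off the hatch plate; towards the hatch's upper edge and +y end. Own x runs along the slot, own z square out of the hatch. The straight slot is 11 mm wide, 12 mm deep and open at both ends; its floor is 3 mm above the plate's face. The screw moves with the hatch.
- screw_lower_slot (a point): Middle of the slot's floor in the lower captive screw head, a round brass head 44 mm across standing 15 mm off the hatch plate; towards its lower edge and -y end. Own x runs along the slot, own z square out of the hatch. The straight slot is 11 mm wide, 12 mm deep and open at both ends; its floor is 3 mm above the plate's face. The screw moves with the hatch.
- screw_upper (a joint): Turn of the upper screw in rad, growing clockwise as seen facing the hatch from outside: at 0 (a stop) the slot points straight up the slope, at 1.571 (the other stop, locked) it lies level along the hatch. Friction about 0.1 N m; it stays where left.
- screw_lower (a joint): Turn of the lower screw in rad, as for the upper screw: 0 slot up the slope, 1.571 locked, slot level.
- key: Key, 145 mm long, 0.17 to 0.35 kg, with a flat wooden paddle handle. Origin: blade tip; own z along the shaft to the handle. Blade 32 (own x) by 6 mm (own y), z = 0 to 18 mm, last 4 mm thinned to 30 by 3. Shaft radius 7. Collar radius 26, z = 70 to 76. Neck above it. Paddle 60 mm wide (x), 20 thick (y), z = 85 to 145 mm. A half turn about z makes no difference.
- rack: Fixed wooden block, 270 (own x) by 70 mm (own y), 85 mm high; origin: centre of its underside. Three through holes, 42 mm along x by 26 mm along y, at x = -90, 0, +90 mm, y = 0. Each holds a tool hanging by its collar on the block's top; the key starts in any one of them, upright, paddle's width along the rack, tip 15 mm above the bench.
- driver: Bystander: screwdriver with a round wooden handle (radius 16 mm), standing in the rack, top 160 mm above its tip; origin at its tip. Top is 175 mm above the bench.
- chisel: Bystander: chisel with a round wooden handle (radius 16 mm), standing in the rack; origin at its tip. Top is 170 mm above the bench.
- glue: Bystander: glue bottle, radius 26 mm, 115 mm tall, upright in front of the separator; origin at its underside.
- offcut: Bystander: flat wood offcut, 90 by 150 by 26 mm, lying behind the separator; origin at its underside.
- tin: Bystander: finish tin, radius 34 mm, 110 mm tall, upright in front of the separator; origin at its underside.
- sander: Bystander: sanding block, 110 by 60 mm, 38 mm high, beside the rack; origin at its underside.
- drill: Bystander: cordless drill standing on its battery (115 by 75 mm), 196 mm tall; chuck and bit towards own -x, to x = -150 mm; origin under the battery.
Mind the look-alikes: they are no part of the job. Leave any purple or yellow look-alike of the key alone.

How it is judged:
By the outcome, as a careful person would: the job done as asked, in the order asked, and still so for the second after the job is handed in, with the robot touching nothing.
It also fails if it takes over 70 s, if anything falls off the work surface, if the arm or the gripper's body presses on something with over 40 N, if the wrist force passes 120 N, or if a joint passes its speed limit or range.

## Working session

There is one attempt and no reset: what is moved stays moved. The work goes in short steps, Python scripts to look and compute and a tool call to move; the robot and the scene stay as the last step left them, time stands still between calls to the robot, and variables do not carry over. Pictures are saved under pics/ and viewed, at most 10 in all, crops included, and the job is handed in when it is done.

Besides the shell and the picture viewer there is one more tool, called after "Request:" as name([rows], argument=value, ...), one row to a line, values as JSON. step_arm: Moves the arm, as the interface text tells. Its arguments: {"type":"object","properties":{"steps":{"type":"array"},"hand":{"type":"number"}},"required":["steps"]}

```bash
mkdir -p pics; cat > h.py <<'E'
import numpy as np, cv2
from station import arm, viewer, job, finder
def cam(n):
    c=viewer.read_camera(n); return c
def save(c,fn): cv2.imwrite('pics/'+fn,c["pixels"])
def ray(c,p):
    u=cv2.undistortPoints(np.array([[p]],float),np.array(c["intrinsics"]),np.array(c["dist"]))[0,0]
    E=np.array(c["extrinsics"]); d=E[:3,:3]@np.array([u[0],u[1],1]); return E[:3,3],d/np.linalg.norm(d)
def atz(c,p,z):
    o,d=ray(c,p); return o+d*(z-o[2])/d[2]
def tri(obs):
    A=np.zeros((3,3));b=np.zeros(3)
    for c,p in obs:
        o,d=ray(c,p);P=np.eye(3)-np.outer(d,d);A+=P;b+=P@o
    x=np.linalg.solve(A,b); return x,[np.linalg.norm((np.eye(3)-np.outer(ray(c,p)[1],ray(c,p)[1]))@(x-ray(c,p)[0])) for c,p in obs]
def proj(c,X):
    E=np.linalg.inv(np.array(c["extrinsics"])); return cv2.projectPoints(np.array(X,float).reshape(-1,1,3),cv2.Rodrigues(E[:3,:3])[0],E[:3,3],np.array(c["intrinsics"]),np.array(c["dist"]))[0][:,0]
E
python3 - <<'E'
from h import *
print(arm.tcp_to_grasp); o=arm.get_obs(); print(o)
C={n:cam(n) for n in("scene","top")}
cv2.imwrite('pics/a.png',C["scene"]["pixels"]);cv2.imwrite('pics/b.png',C["top"]["pixels"])
for l in ["separator","hatch_tab","screw_upper_slot","screw_lower_slot","key","rack","driver","chisel","glue","tin","sander","drill","offcut"]:
    R={n:finder.mark_of(n,l) for n in C}
    for n in C: print(l,n,[(np.round(r["point"]).tolist(),round(r["score"],2)) for r in R[n][:3]])
    if all(R.values()): x,e=tri([(C[n],R[n][0]["point"]) for n in C]); print('   ',x.round(3),np.round(e,3))
for n in C: print(np.array(C[n]["extrinsics"]).round(2).tolist())
E
```

```text
0.1547
{'clock': 0.0, 'joints': array([ 1.07109235e+00,  2.64790073e-01,  1.60537131e+00, -1.38759039e-05,
        1.27373407e+00, -3.68914797e-02]), 'joint_vel': array([ 0.00089275,  0.00074928,  0.00037387, -0.00068316, -0.00076867,
       -0.00098729]), 'tau': array([-1.30141139e-03, -5.15099502e+01, -3.67322302e+01, -2.02826927e-04,
        1.27204557e-02, -1.03076442e-05]), 'position': array([0.30119889, 0.60368949, 0.40333817]), 'tcp_rot': array([-3.13929094e+00, -7.16843107e-05,  2.67878415e+00]), 'force': array([0.5009565 , 0.48429288, 0.08908426]), 'ft_torque': array([-0.03094735, -0.00970605, -0.00287791]), 'grip_force': 0.0, 'opening': 0.9951101655979577}
separator scene [([336.0, 205.0], 0.59)]
separator top [([297.0, 201.0], 0.9)]
    [0.531 0.125 0.002] [0.005 0.005]
hatch_tab scene [([345.0, 196.0], 0.67)]
hatch_tab top [([311.0, 178.0], 0.71)]
    [0.582 0.08  0.139] [0.001 0.001]
screw_upper_slot scene [([330.0, 189.0], 0.53)]
screw_upper_slot top [([301.0, 164.0], 0.72), ([308.0, 198.0], 0.6)]
    [0.578 0.073 0.199] [0.044 0.044]
screw_lower_slot scene [([361.0, 20
[... 920 characters left out ...]
.0, 202.0], 0.79), ([418.0, 230.0], 0.7)]
    [ 0.534 -0.055 -0.008] [0.012 0.012]
sander scene [([236.0, 318.0], 0.82), ([311.0, 241.0], 0.66)]
sander top [([460.0, 202.0], 0.61)]
    [ 0.52  -0.396  0.01 ] [0.006 0.006]
drill scene [([404.0, 138.0], 0.91)]
drill top [([173.0, 199.0], 0.77)]
    [0.556 0.542 0.005] [0.008 0.008]
offcut scene [([255.0, 292.0], 0.69), ([311.0, 242.0], 0.64), ([236.0, 321.0], 0.31)]
offcut top [([253.0, 231.0], 0.9)]
    [ 0.402  0.074 -0.37 ] [0.265 0.265]
[[0.81, 0.47, -0.34, 0.98], [0.58, -0.65, 0.5, -0.62], [0.01, -0.6, -0.8, 1.2], [0.0, 0.0, 0.0, 1.0]]
[[-0.03, -0.99, 0.13, 0.38], [-1.0, 0.03, 0.0, 0.06], [-0.01, -0.13, -0.99, 1.21], [0.0, 0.0, 0.0, 1.0]]
```

```bash
python3 - <<'E'
import cv2
a=cv2.imread('pics/a.png')[110:360,170:440];b=cv2.imread('pics/b.png')[120:300,230:500]
a=cv2.resize(a,None,fx=2.2,fy=2.2,interpolation=2);b=cv2.resize(b,None,fx=2.9,fy=2.9,interpolation=2)
cv2.imwrite('pics/a2.png',a);cv2.imwrite('pics/b2.png',b);print(a.shape,b.shape)
E
```

```text
(550, 594, 3) (522, 783, 3)
```

View pics/a2.png

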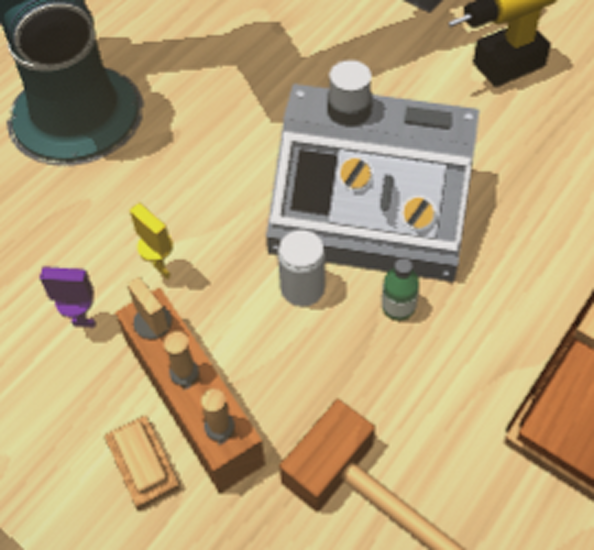

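View pics/b2.png

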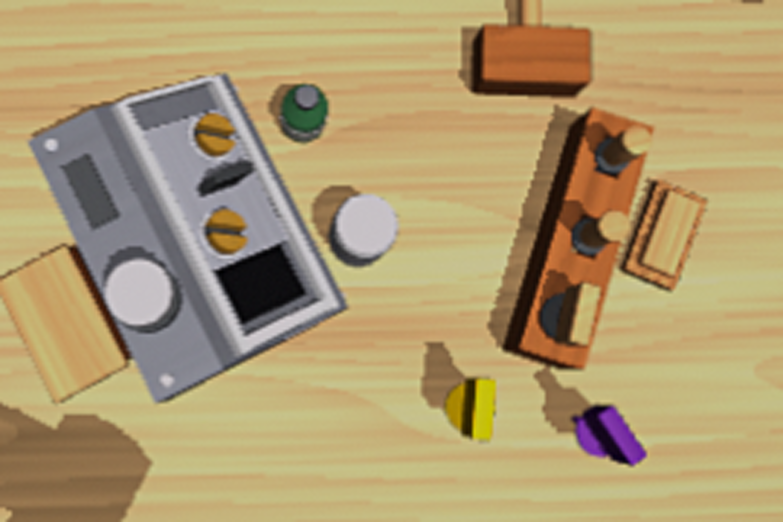

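Top view: up is world +x. The hatch is open towards the upper left, with the black opening at the jamb end, and the real key is in the rack's near hole. The purple and yellow paddles are decoys. The tool can't tilt, so the key stays vertical; the slot's 11 mm width leaves enough play for that. Next I'll fit the poses.

```bash
cat > fit.py <<'E'
from h import *
from scipy.optimize import least_squares
a=np.radians(35)
def Rz(t): return np.array([[np.cos(t),-np.sin(t),0],[np.sin(t),np.cos(t),0],[0,0,1]])
N=np.array([-np.sin(a),0,np.cos(a)]); U=np.array([np.cos(a),0,np.sin(a)]); Y=np.array([0,1,0.])
MID=np.array([-.0365,0,.1015])
# hatch frame point: u up slope, v along y, w above sloping face (unknown shut y offset v0 folded in s)
def hp(u,v,w,s): return MID+u*U+(v+s)*Y+w*N
E
python3 - <<'E'
from fit import *
C={n:cam(n) for n in("scene","top")}
S=lambda x,y:("scene",[170+x/2.2,110+y/2.2]); T=lambda x,y:("top",[230+x/2.9,120+y/2.9])
fixed=[((.11,.145,.153),S(290,85)),((.11,-.145,.153),S(479,108)),((.11,-.145,.153),T(32,140)),((.11,.145,.153),T(160,402)),((-.11,-.145,0),S(455,281)),((-.11,.145,0),S(267,250)),((-.11,.145,.05),T(345,306)),((-.11,-.145,.05),T(226,76))]
mov=[((0,0,.044),("scene",[345,196])),((0,0,.044),("top",[311,178])),((.022,.05,.015),("scene",[330,189])),((.022,.05,.015),("top",[308,198])),((-.022,-.05,.015),("scene",[361,208])),((-.022,-.05,.015),("top",[305,164]))]
def res(p):
    r=[]
    for q,(n,px) in fixed: r+=list(proj(C[n],Rz(p[2])@np.array(q)+[p[0],p[1],0])[0]-px)
    for q,(n,px) in mov: r+=list(proj(C[n],Rz(p[2])@(hp(*q,p[3])+p[4]*U)+[p[0],p[1],0])[0]-px)
    return r
f=least_squares(res,[.53,.125,2.04,-.03,0],loss='soft_l1');print(f.x.round(4));print(np.round(f.fun if 0 else res(f.x),1).reshape(-1,2).tolist())
p=f.x
for nm,q in(("tab",(0,0,.044)),("up",(.022,.05,.009)),("lo",(-.022,-.05,.009))): print(nm,(Rz(p[2])@(hp(*q,p[3])+p[4]*U)+[p[0],p[1],0]).round(3))
# rack/key
for n in C:
  for l in("key","rack","driver","chisel"):
    r=finder.cut_out(n,l); print(n,l,[(np.round(x["box"]).tolist(),round(x["score"],2)) for x in r[:3]])
c=C["top"]
for nm,px,z in(("rackA",(595,108),.085),("rackB",(652,126),.085),("rackC",(583,369),.085),("rackD",(507,347),.085),("pad1",(600,285),.16),("pad2",(590,345),.16),("pad3",(575,285),.16),("pad4",(567,343),.16),("hammer",(500,90),.04)):
  print(nm,atz(c,T(*px)[1],z).round(3))
E
```

```text
[ 0.5309  0.1236  2.0181 -0.0294 -0.0028]
[[0.4, -1.6], [-0.8, -0.6], [-1.5, -0.1], [-1.1, -0.2], [-1.4, -0.0], [-0.9, 1.0], [1.6, -0.5], [0.3, -1.9], [0.3, 1.3], [0.3, -0.8], [1.4, -0.2], [0.6, 0.2], [-1.0, -1.3], [-0.5, 0.9]]
tab [0.585 0.079 0.136]
up [0.523 0.091 0.12 ]
lo [0.629 0.102 0.095]
scene key [([230.0, 240.0, 251.0, 264.0], 0.74), ([249.0, 200.0, 287.0, 224.0], 0.58)]
scene rack [([222.0, 240.0, 288.0, 332.0], 0.83), ([340.0, 227.0, 361.0, 259.0], 0.25)]
scene driver [([247.0, 262.0, 262.0, 284.0], 0.65)]
scene chisel [([260.0, 287.0, 276.0, 314.0], 0.73)]
top key [([332.0, 245.0, 379.0, 265.0], 0.97), ([418.0, 216.0, 439.0, 243.0], 0.92), ([383.0, 270.0, 426.0, 305.0], 0.69)]
top rack [([403.0, 157.0, 446.0, 252.0], 0.84)]
top driver [([424.0, 193.0, 446.0, 206.0], 0.55)]
top chisel [([435.0, 164.0, 453.0, 179.0], 0.53), ([429.0, 192.0, 447.0, 205.0], 0.47)]
rackA [ 0.648 -0.305  0.085]
rackB [ 0.627 -0.366  0.085]
rackC [ 0.372 -0.274  0.085]
rackD [ 0.397 -0.197  0.085]
pad1 [ 0.453 -0.274  0.16 ]
pad2 [ 0.396 -0.26   0.16 ]
pad3 [ 0.454 -0.249  0.16 ]
pad4 [ 0.398 -0.238  0.16 ]
hammer [ 0.682 -0.215  0.04 ]
```

Request:
step_arm([
  [-0.01,-0.006,-0.01,0],
  [-0.03,-0.0185,-0.01,0],
  [-0.034,-0.021,-0.01,0],
  [-0.034,-0.021,0,0],
  [-0.034,-0.021,0,0],
  [-0.034,-0.021,0,0],
  [-0.034,-0.021,0,0],
  [-0.034,-0.021,0,0],
  [-0.034,-0.021,0,0],
  [-0.034,-0.021,0,0],
  [-0.034,-0.021,0,0],
  [-0.034,-0.021,0,0],
  [-0.034,-0.021,0,0],
  [-0.034,-0.021,0,0],
  [-0.034,-0.021,0,0],
  [-0.034,-0.021,0,0],
  [-0.018,-0.011,0,0],
  [0,0,0,0],
], hand=0.0)

```text
clock: 3.4
position: [0.6338, 0.0658, 0.4354]
tcp_rot: [-3.14, 0.003, 2.674]
force: [-0.3, 0.3, 0.3]
opening: 0.0
grip_force: 0.0
```

Request:
step_arm([
  [0,0,0,6],
  [0,0,0,6.5],
  [0,0,0,6.5],
  [0,0,0,6.5],
  [0,0,0,6.5],
  [0,0,0,6],
  [0,0,0,0],
])

```text
clock: 3.98
position: [0.6315, 0.0708, 0.4355]
tcp_rot: [3.141, 0.0, 2.013]
force: [0.3, -0.7, -0.4]
opening: 0.005
grip_force: 0.0
```

```bash
python3 - <<'E'
from h import *
c=cam("wrist"); save(c,"w1.png"); o=arm.get_obs(); print(o["position"],o["tcp_rot"],o["force"]); print(np.array(c["extrinsics"]).round(3).tolist())
for l in("hatch_tab","screw_upper_slot","screw_lower_slot"): print(l,[(np.round(r["point"]).tolist(),round(r["score"],2)) for r in finder.mark_of("wrist",l)[:3]])
E
```

```text
[0.63163078 0.07082875 0.43542022] [3.14114469e+00 1.55491172e-04 2.01794046e+00] [-0.14973449 -0.44663905 -0.58423368]
[[0.903, 0.413, 0.118, 0.602], [0.429, -0.869, -0.248, 0.134], [0.001, 0.275, -0.962, 0.405], [0.0, 0.0, 0.0, 1.0]]
hatch_tab []
screw_upper_slot [([212.0, 108.0], 0.89)]
screw_lower_slot [([334.0, 148.0], 0.82)]
```

View pics/w1.png

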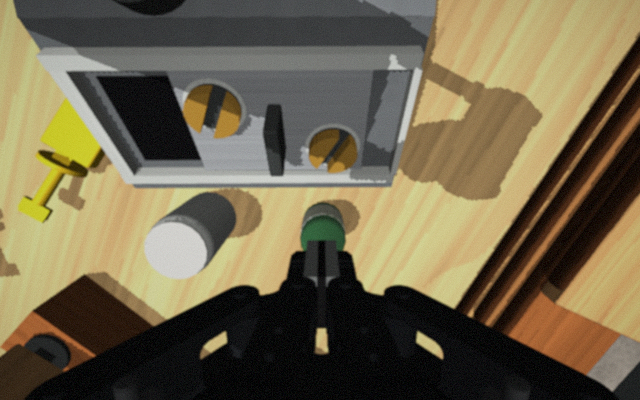

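Wrist view: up in the image is uphill and left is the jamb side. The upper screw is near (212,108) and the lower near (334,148), both partly turned, with the fin near (275,140). I'll refine the fit with this view.

```bash
python3 - <<'E'
from fit import *
c=cam("wrist")
p0=np.array([.5309,.1236,2.0181,-.0294,-.0028])
mov=[((.022,.05,.009),[212,108],1),((-.022,-.05,.009),[334,148],1)]
W=lambda p,q:Rz(p[2])@(hp(*q,p[3])+p[4]*U)+[p[0],p[1],0]
print(proj(c,[W(p0,m[0]) for m in mov]), proj(c,[W(p0,q) for q in((.025,0,.044),(-.025,0,.044),(0,0,.044))]))
fx=[((-.11,.145,.05),None)]
print(proj(c,[Rz(p0[2])@np.array(q)+[p0[0],p0[1],0] for q in((-.11,.145,.05),(-.11,-.145,.05),(.037,-.145,.153),(.037,.145,.153))]))
# slot angles from dark pixels: rectify hatch plane at head top
im=c["pixels"]
for nm,cc in(("up",(.022,.05)),("lo",(-.022,-.05))):
    for sgn in[0]:
        g=np.linspace(-.032,.032,129)
        pts=np.array([W(p0,(cc[0]+u,cc[1]+v,.021)) for u in g[::-1] for v in g[::-1]])
        uv=proj(c,pts).reshape(129,129,2).astype(np.float32)
        r=cv2.remap(im,uv[...,0],uv[...,1],1); cv2.imwrite(f'pics/r_{nm}.png',cv2.resize(r,None,fx=3,fy=3))
a1=cv2.imread('pics/r_up.png');b1=cv2.imread('pics/r_lo.png');cv2.imwrite('pics/r.png',np.hstack([a1,b1]))
E
```

```text
[[216.47048895 113.18734467]
 [332.72624837 151.93563755]] [[270.90170054 137.48272   ]
 [277.58281201 181.11495046]
 [274.48271101 160.86753179]]
[[131.86903395 189.2054662 ]
 [389.01681788 189.43159702]
 [431.20473653  20.80885734]
 [ 14.94596204  20.11778875]]
```

View pics/r.png

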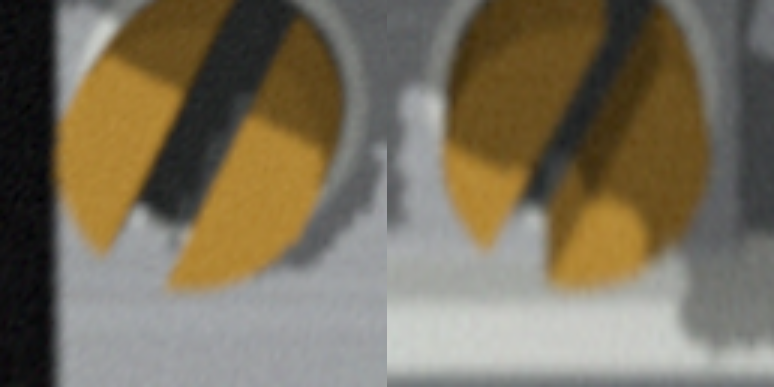

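Request:
step_arm([
  [0.021,-0.002,0.01,0],
  [0.022,-0.001,0.03,0],
  [0,0,0.036,0],
  [0,0,0.03,0],
  [0,0,0.02,0],
  [0,0,0.01,0],
  [0,0,0,0],
  [0,0,0,0],
])

```text
clock: 4.9
position: [0.6111, 0.1082, 0.299]
tcp_rot: [-3.141, -0.0, 2.016]
force: [0.7, 0.4, -0.3]
opening: 0.001
grip_force: 0.0
```

```bash
python3 - <<'E'
from h import *
c=cam("wrist"); save(c,"w2.png"); o=arm.get_obs(); print(o["position"],o["tcp_rot"],o["force"])
E
```

```text
[0.61171202 0.10827669 0.30025132] [3.13939309e+00 7.10809153e-04 2.01580346e+00] [ 0.65016602 -0.55765363 -0.00570185]
```

View pics/w2.png

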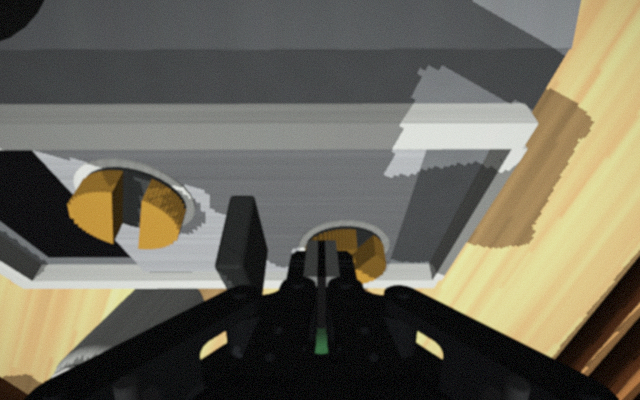

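Shut fingertips are at (320,245), just beside the fin at (240,240), and clear of it. Pushing along tool −y.

Request:
step_arm([
  [0,-0.005,0,0],
  [0,-0.006,0,0],
  [0,-0.006,0,0],
  [0,-0.007,0,0],
  [0,-0.007,0,0],
  [0,-0.007,0,0],
  [0,-0.007,0,0],
  [0,0,0,0],
])

```text
clock: 5.62
position: [0.5702, 0.0886, 0.3002]
tcp_rot: [3.138, 0.001, 2.015]
force: [2.6, 1.7, 1.1]
opening: -0.003
grip_force: 1.1
```

Request:
step_arm([
  [0,-0.004,0,0],
  [0,-0.004,0,0],
  [0,-0.003,0,0],
  [0,-0.003,0,0],
  [0,0,0,0],
])

```text
clock: 6.03
position: [0.5584, 0.083, 0.3002]
tcp_rot: [3.137, 0.001, 2.015]
force: [4.2, 1.8, 1.1]
opening: 0.001
grip_force: 2.3
```

```bash
python3 - <<'E'
from h import *
c=cam("wrist"); save(c,"w3.png"); o=arm.get_obs(); print(o["position"],o["tcp_rot"],o["force"])
E
```

```text
[0.55843441 0.0830134  0.30018842] [3.13742618e+00 1.10586148e-03 2.01539384e+00] [5.3790151  1.81760274 2.39340105]
```

View pics/w3.png

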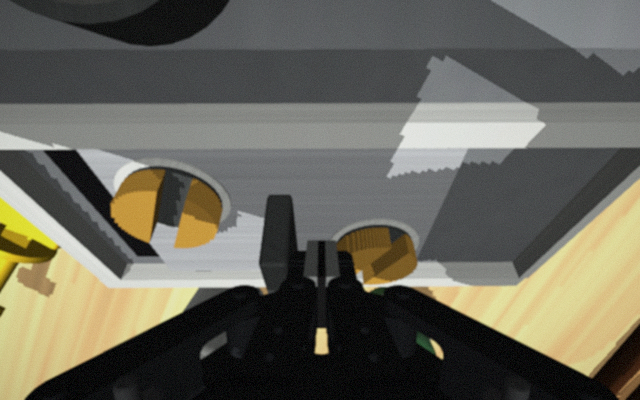

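The hatch moves with the fingers. A black gap of about 20 mm is left on the left side, at columns 60-110.

Request:
step_arm([
  [0,-0.004,0,0],
  [0,-0.004,0,0],
  [0,-0.003,0,0],
  [0,-0.002,0,0],
  [0,0,0,0],
])

```text
clock: 6.5
position: [0.5467, 0.0774, 0.3002]
tcp_rot: [3.138, 0.001, 2.015]
force: [5.3, 2.1, 3.0]
opening: 0.006
grip_force: 2.4
```

Request:
step_arm([
  [0,-0.002,0,0],
  [0,-0.002,0,0],
  [0,-0.002,0,0],
  [0,0,0,0],
])

```text
clock: 6.83
position: [0.5414, 0.0748, 0.3002]
tcp_rot: [3.138, 0.001, 2.015]
force: [5.4, 1.8, 3.4]
opening: 0.001
grip_force: 2.5
```

Request:
step_arm([
  [0,-0.0015,0,0],
  [0,-0.0015,0,0],
  [0,-0.0015,0,0],
  [0,0,0,0],
])

```text
clock: 7.17
position: [0.5374, 0.073, 0.3002]
tcp_rot: [3.137, 0.001, 2.015]
force: [4.7, 2.1, 3.2]
opening: 0.0
grip_force: 2.6
```

Request:
step_arm([
  [0,-0.0015,0,0],
  [0,-0.0015,0,0],
  [0,-0.0015,0,0],
  [0,0,0,0],
])

```text
clock: 7.5
position: [0.5334, 0.071, 0.3002]
tcp_rot: [3.137, 0.001, 2.015]
force: [4.3, 1.9, 3.0]
opening: 0.003
grip_force: 2.6
```

Request:
step_arm([
  [0,-0.0015,0,0],
  [0,-0.0015,0,0],
  [0,0,0,0],
])

```text
clock: 7.75
position: [0.5307, 0.0697, 0.3002]
tcp_rot: [3.137, 0.001, 2.015]
force: [4.1, 2.7, 2.6]
opening: 0.003
grip_force: 2.7
```

Request:
step_arm([
  [0,-0.0015,0,0],
  [0,-0.0015,0,0],
  [0,-0.001,0,0],
  [0,0,0,0],
])

```text
clock: 8.08
position: [0.5291, 0.069, 0.3004]
tcp_rot: [3.129, 0.002, 2.015]
force: [14.1, 7.5, -5.4]
opening: -0.002
grip_force: 7.9
```

Request:
step_arm([
  [0,-0.001,0,0],
  [0,-0.001,0,0],
  [0,-0.001,0,0],
  [0,0,0,0],
])

```text
clock: 8.42
position: [0.528, 0.0685, 0.3006]
tcp_rot: [3.123, 0.002, 2.014]
force: [22.6, 11.3, -12.9]
opening: -0.005
grip_force: 12.1
```

Request:
step_arm([
  [0,-0.001,0,0],
  [0,-0.001,0,0],
  [0,-0.001,0,0],
  [0,0,0,0],
])

```text
clock: 8.75
position: [0.5269, 0.068, 0.3007]
tcp_rot: [3.117, 0.002, 2.014]
force: [29.7, 15.7, -18.6]
opening: 0.001
grip_force: 16.4
```

Jamb contact: the force rises to 34 N. Backing off and looking down on the shut hatch.

Request:
step_arm([
  [0,0.008,0,0],
  [0,0.012,0,0],
  [0,0,-0.03,0],
  [0,0,-0.04,0],
  [0,0,-0.04,0],
  [-0.03,0,-0.02,0],
  [-0.03,0,0,0],
  [-0.02,0,0,0],
  [0,0,0,0],
  [0,0,0,0],
])

```text
clock: 9.58
position: [0.5728, 0.0007, 0.4277]
tcp_rot: [-3.138, -0.002, 2.013]
force: [-0.3, 0.2, 0.0]
opening: -0.001
grip_force: 0.0
```

```bash
cat > refit.py <<'E'
from fit import *
def run(wmarks=True):
    C={n:cam(n) for n in("scene","top","wrist")}
    print(arm.get_obs()["position"],arm.get_obs()["tcp_rot"])
    S=lambda x,y:("scene",[170+x/2.2,110+y/2.2]); T=lambda x,y:("top",[230+x/2.9,120+y/2.9])
    fixed=[((.11,.145,.153),S(290,85)),((.11,-.145,.153),S(479,108)),((.11,-.145,.153),T(32,140)),((.11,.145,.153),T(160,402)),((-.11,-.145,0),S(455,281)),((-.11,.145,0),S(267,250)),((-.11,.145,.05),T(345,306)),((-.11,-.145,.05),T(226,76))]
    pr=np.array([.5309,.1236,2.0181,.03,0,0,0,0])
    P=lambda p,q:Rz(p[2])@(hp(*q,p[3])+p[4]*U)+[p[0],p[1],0]
    mk=[]
    for l,q in(("hatch_tab",(0,0,.044)),("screw_upper_slot",(.022,.05,.009)),("screw_lower_slot",(-.022,-.05,.009))):
        for n in C:
            for r in finder.mark_of(n,l)[:2]:
                e=np.linalg.norm(proj(C[n],P(pr,q))[0]-r["point"])
                print(l,n,np.round(r["point"]),round(r["score"],2),round(e,1))
                if e<(40 if n=="wrist" else 12): mk.append((q,n,np.array(r["point"])));break
    def res(p):
        r=[]
        for q,(n,px) in fixed: r+=list((proj(C[n],Rz(p[2])@np.array(q)+[p[0],p[1],0])[0]-px))
        for q,n,px in mk:
            X=P(p,q)+ (p[5:8] if n=="wrist" else 0)
            r+=list((proj(C[n],X)[0]-px)*(1 if n!="wrist" else .7))
        return r+list(p[5:8]/.002)+[p[4]/.002]
    f=least_squares(res,pr,loss='soft_l1'); p=f.x; print(p.round(4)); print(np.round(res(p)[16:-4],1).reshape(-1,2).tolist())
    for nm,q in(("tab",(0,0,.044)),("up",(.022,.05,.009)),("lo",(-.022,-.05,.009))): print(nm,P(p,q).round(4))
    np.save('p.npy',p); return C,p,P
def slots(C,p,P,fn):
    c=C["wrist"];o=[]
    for cc in((.022,.05),(-.022,-.05)):
        g=np.linspace(-.032,.032,129)
        uv=proj(c,np.array([P(p,(cc[0]+u,cc[1]+v,.021))+p[5:8] for u in g[::-1] for v in g[::-1]])).reshape(129,129,2).astype(np.float32)
        o.append(cv2.resize(cv2.remap(c["pixels"],uv[...,0],uv[...,1],1),None,fx=3,fy=3))
    cv2.imwrite(fn,np.hstack(o))
E
python3 - <<'E'
from refit import *
C,p,P=run(); save(C["wrist"],"w4.png"); slots(C,p,P,'pics/r4.png')
im=np.vstack([cv2.resize(C["wrist"]["pixels"],(480,300)),np.hstack([cv2.resize(cv2.imread('pics/r4.png'),(480,240))])]); cv2.imwrite('pics/v4.png',im)
E
```

```text
[0.57241157 0.00223689 0.42772567] [-3.13934260e+00 -1.48600095e-03  2.01601742e+00]
hatch_tab scene [320. 193.] 0.7 6.8
hatch_tab top [326. 199.] 0.93 6.8
hatch_tab wrist [286. 110.] 0.93 16.9
screw_upper_slot scene [311. 185.] 0.48 2.6
screw_upper_slot top [320. 220.] 0.58 5.0
screw_upper_slot wrist [220.  61.] 0.97 20.1
screw_lower_slot scene [338. 205.] 0.51 4.5
screw_lower_slot top [313. 189.] 0.44 5.8
screw_lower_slot wrist [348. 109.] 0.89 13.4
[ 5.312e-01  1.230e-01  2.021e+00  4.390e-02 -1.000e-04 -6.000e-04
  2.700e-03  1.100e-03]
[[2.4, 0.7], [-3.6, 0.8], [-0.4, 1.0], [-1.6, -0.1], [-1.7, 1.2], [1.8, 0.2], [0.0, -1.8], [0.7, -1.7], [-0.8, -0.7]]
tab [0.5185 0.0482 0.1375]
up [0.457  0.0608 0.1214]
lo [0.5627 0.0718 0.0962]
```

View pics/v4.png

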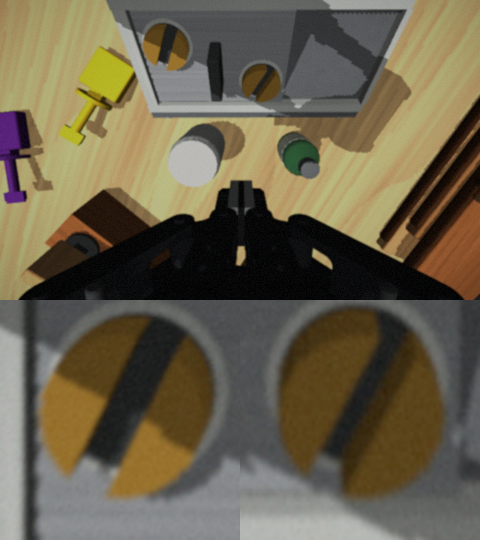

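The hatch is shut, with the slots about 25° and 28° from straight up the slope. Now the key: turn and move over the rack's near hole.

Request:
step_arm([
  [0,0,0,-6],
  [0,0,0,-7],
  [0,0,0,-7],
  [0,0,0,-7],
  [0,0,0,-7],
  [0,0,0,-6],
  [0,0,0,-3],
  [0.005,-0.02,0,0],
  [0.005,-0.035,0,0],
  [0.005,-0.035,0,0],
  [0.005,-0.035,0,0],
  [0.005,-0.035,0,0],
  [0.005,-0.035,0,0],
  [0.005,-0.035,0,0],
  [0.005,-0.035,0.01,0],
  [0.0015,-0.025,0.01,0],
  [0,0,0.008,0],
  [0,0,0,0],
  [0,0,0,0],
], hand=0.07)

```text
clock: 11.77
position: [0.428, -0.2526, 0.4002]
tcp_rot: [3.141, -0.001, 2.765]
force: [0.6, 0.2, 0.2]
opening: 0.824
grip_force: 0.0
```

```bash
python3 - <<'E'
from fit import *
C={n:cam(n) for n in("scene","top","wrist")}; o=arm.get_obs(); print(o["position"],o["tcp_rot"])
c=C["wrist"]; save(c,"w5.png"); print(np.array(c["extrinsics"]).round(3).tolist())
for l in("key","rack","driver","chisel"):
  for n in C: print(l,n,[(np.round(r["point"]).tolist(),round(r["score"],2)) for r in finder.mark_of(n,l)[:4]])
# projected rack & key model for guess
y=-.375;ctr=np.array([.511,-.2855,0])
m=[(-.135,-.035,.085),(-.135,.035,.085),(.135,-.035,.085),(.135,.035,.085)]
print('rack',proj(c,[Rz(y)@np.array(q)+ctr for q in m]).round().tolist())
print('pad',proj(c,[Rz(y)@np.array(q)+ctr for q in [(-.12,-.01,.16),(-.12,.01,.16),(-.06,-.01,.16),(-.06,.01,.16)]]).round().tolist())
E
```

```text
[ 0.42885563 -0.25214971  0.40138181] [3.14149755e+00 1.09270049e-03 2.76768196e+00]
[[0.365, 0.895, 0.257, 0.364], [0.931, -0.351, -0.1, -0.227], [0.001, 0.275, -0.961, 0.371], [0.0, 0.0, 0.0, 1.0]]
key scene [([252.0, 225.0], 0.76), ([244.0, 271.0], 0.69), ([204.0, 244.0], 0.44)]
key top [([378.0, 257.0], 0.98), ([427.0, 271.0], 0.64), ([420.0, 228.0], 0.6)]
key wrist [([256.0, 51.0], 0.92), ([320.0, 173.0], 0.71), ([415.0, 45.0], 0.57)]
rack scene [([258.0, 291.0], 0.87), ([338.0, 206.0], 0.39)]
rack top [([428.0, 203.0], 0.9), ([355.0, 203.0], 0.42)]
rack wrist [([324.0, 243.0], 0.76)]
driver scene [([269.0, 313.0], 0.63), ([258.0, 290.0], 0.61)]
driver top [([424.0, 201.0], 0.65), ([421.0, 230.0], 0.23)]
driver wrist [([320.0, 249.0], 0.56)]
chisel scene [([271.0, 312.0], 0.74), ([245.0, 266.0], 0.3)]
chisel top [([432.0, 182.0], 0.59), ([323.0, 201.0], 0.49)]
chisel wrist []
rack [[280.0, 136.0], [360.0, 136.0], [288.0, 386.0], [352.0, 386.0]]
pad [[304.0, 168.0], [335.0, 168.0], [305.0, 252.0], [333.0, 252.0]]
```

View pics/w5.png

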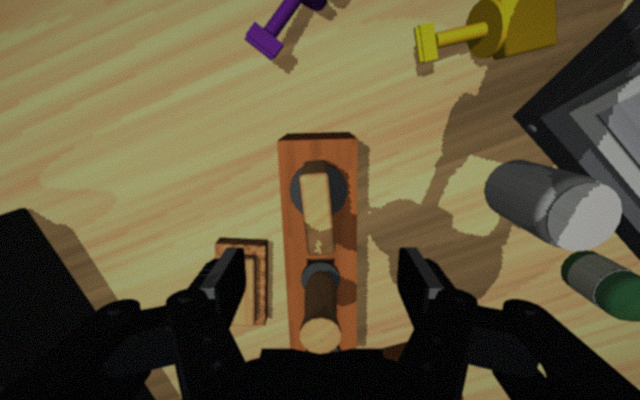

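The view matches the model: the paddle spans about (300-335, 173-255), roughly 2° off and 1-2 mm left. Descending to grip it.

Request:
step_arm([
  [0,-0.002,0.01,-2],
  [0,0,0.03,0],
  [0,0,0.036,0],
  [0,0,0.03,0],
  [0,0,0.016,0],
  [0,0,0,0],
  [0,0,0,0],
])

```text
clock: 13.1
position: [0.427, -0.2546, 0.2779]
tcp_rot: [3.141, -0.002, 2.801]
force: [0.6, -0.4, 0.2]
opening: 0.821
grip_force: 0.0
```

Request:
step_arm([
  [0,0,0,0],
  [0,0,0,0],
  [0,0,0,0],
  [0,0,0,0],
  [0,0,0,0],
  [0,0,0,0],
  [0,0,0,0],
], hand=0.0)

```text
clock: 13.68
position: [0.4281, -0.2552, 0.2804]
tcp_rot: [-3.141, 0.003, 2.801]
force: [-0.5, -0.1, 6.7]
opening: 0.223
grip_force: 58.2
```

Gripped: 19 mm opening, 58 N. Lifting and turning towards the upper screw.

Request:
step_arm([
  [0,0,-0.01,0],
  [0,0,-0.03,0],
  [0,0,-0.038,0],
  [0,0,-0.038,0],
  [0,0,-0.038,0],
  [0,0,-0.03,0],
  [0,0,-0.016,0],
  [0,0,0,6.4],
  [0,0,0,6.8],
  [0,0,0,6.8],
  [0,0,0,6.8],
  [0,0,0,6.8],
  [0,0,0,6.8],
  [0,0,0,6.8],
  [0,0,0,6.8],
  [0,0,0,6.8],
  [0,0,0,6.8],
  [0,0,0,6.8],
  [0,0,0,0],
])

```text
clock: 15.27
position: [0.427, -0.2546, 0.4785]
tcp_rot: [-3.141, -0.001, 1.5]
force: [0.4, 0.4, -1.4]
opening: 0.225
grip_force: 59.2
```

Request:
step_arm([
  [0.015,0.001,0,0],
  [0.033,0.001,0,0],
  [0.036,0.001,0,0],
  [0.036,0.001,0,0],
  [0.036,0.001,0,0],
  [0.036,0.001,0,0],
  [0.036,0.001,0,0],
  [0.036,0.001,0,0],
  [0.03,0.001,0,0],
  [0.018,0.001,0.01,0],
  [0,0,0.02,0],
  [0,0,0.01,0],
  [0,0,0,0],
  [0,0,0,0],
])

```text
clock: 16.43
position: [0.4582, 0.0554, 0.4379]
tcp_rot: [-3.139, 0.001, 1.503]
force: [0.3, -0.3, -1.9]
opening: 0.225
grip_force: 59.2
```

```bash
cat > look.py <<'E'
from refit import *
import sys
def look(fn,which):
    p=np.load('p.npy');c=cam("wrist");s=cam("scene");o=arm.get_obs();print(o["position"].round(4),o["tcp_rot"].round(3),o["force"].round(1),o["opening"])
    P=lambda p,q:Rz(p[2])@(hp(*q,p[3])+p[4]*U)+[p[0],p[1],0]
    yaw=o["tcp_rot"][2]; tip=o["position"]+[0,0,-.265]
    print('tip',tip.round(4),'pred px',proj(c,tip)[0].round(),'pred blade ends',proj(c,[tip+Rz(yaw)@[d,0,0] for d in(-.016,.016)]).round().tolist())
    print('key mark',[(np.round(r["point"]).tolist(),round(r["score"],2)) for r in finder.mark_of("wrist","key")[:3]])
    cc=dict(up=(.022,.05),lo=(-.022,-.05))[which]
    F=P(p,cc+(.009,)); print('slot pred',F.round(4),proj(c,F)[0].round(),[(np.round(r["point"]).tolist(),round(r["score"],2)) for r in finder.mark_of("wrist","screw_%s_slot"%dict(up="upper",lo="lower")[which])[:2]])
    print('scene: key',[(np.round(r["point"]).tolist(),round(r["score"],2)) for r in finder.mark_of("scene","key")[:3]],'pred',proj(s,tip)[0].round(),'slot pred',proj(s,F)[0].round())
    a=c["pixels"]; b=s["pixels"]; q=proj(s,F)[0].astype(int)
    b=cv2.resize(b[max(0,q[1]-70):q[1]+50,q[0]-64:q[0]+64],None,fx=2.5,fy=2.5,interpolation=2)
    a=cv2.resize(a[:320,120:520],(480,384)); a=cv2.copyMakeBorder(a,0,max(0,b.shape[0]-384),0,0,0)
    b=cv2.copyMakeBorder(b,0,a.shape[0]-b.shape[0],0,0,0)
    cv2.imwrite('pics/'+fn,np.hstack([a,b]))
E
python3 -c "
from look import *
look('v6.png','up')"
```

```text
[0.4589 0.0552 0.4395] [ 3.141 -0.     1.502] [ 0.6 -0.5 -1.4] 0.22933994563529683
tip [0.4589 0.0552 0.1745] pred px [323. 205.] pred blade ends [[323.0, 225.0], [323.0, 184.0]]
key mark [([322.0, 204.0], 0.85), ([376.0, 239.0], 0.72)]
slot pred [0.457  0.0608 0.1214] [320. 182.] [([481.0, 194.0], 0.66), ([318.0, 181.0], 0.65)]
scene: key [([251.0, 223.0], 0.78), ([400.0, 138.0], 0.73), ([310.0, 180.0], 0.66)] pred [309. 176.] slot pred [310. 185.]
```

View pics/v6.png

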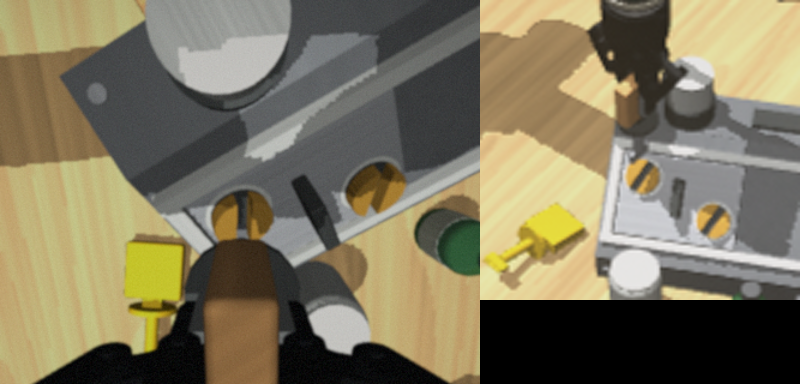

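Blade and slot line up, near column 240 of the crop, and the tip mark agrees with the prediction to 1 px. Descending into the slot.

Request:
step_arm([
  [0,-0.001,0.01,0],
  [0,0,0.014,0],
  [0,0,0.01,0],
  [0,0,0.004,0],
  [0,0,0.002,0],
  [0,0,0,0],
])

```text
clock: 17.18
position: [0.4576, 0.0558, 0.3981]
tcp_rot: [-3.141, 0.0, 1.502]
force: [0.2, 0.3, -1.5]
opening: 0.227
grip_force: 59.2
```

Request:
step_arm([
  [0,0,0.0015,0],
  [0,0,0.0015,0],
  [0,0,0.001,0],
  [0,0,0,0],
])

```text
clock: 17.52
position: [0.4576, 0.0559, 0.3947]
tcp_rot: [-3.141, 0.0, 1.503]
force: [0.3, -1.0, -1.0]
opening: 0.225
grip_force: 59.2
```

Request:
step_arm([
  [0,0,0.001,0],
  [0,0,0.001,0],
  [0,0,0,0],
])

```text
clock: 17.77
position: [0.4576, 0.0559, 0.3925]
tcp_rot: [-3.141, 0.0, 1.502]
force: [0.8, 0.0, -2.0]
opening: 0.227
grip_force: 59.2
```

Request:
step_arm([
  [0,0,0,4],
  [0,0,0,4],
  [0,0,0,4],
  [0,0,0,4],
  [0,0,0,0],
])

```text
clock: 18.18
position: [0.4576, 0.0559, 0.3927]
tcp_rot: [-3.141, 0.0, 1.221]
force: [-0.1, 0.4, -1.9]
opening: 0.228
grip_force: 59.2
```

Request:
step_arm([
  [0,0,0,4],
  [0,0,0,4],
  [0,0,0,4],
  [0,0,0,0],
])

```text
clock: 18.52
position: [0.4574, 0.0558, 0.393]
tcp_rot: [-3.141, 0.001, 1.014]
force: [-2.2, -0.5, 1.7]
opening: 0.225
grip_force: 59.7
```

```bash
python3 -c "
from look import *
look('v7.png','up'); o=arm.get_obs(); print(o['ft_torque'],o['force'])"
```

```text
[0.4574 0.0558 0.3929] [-3.141e+00  1.000e-03  1.017e+00] [-2.7 -1.4  1.5] 0.22716854506689751
tip [0.4574 0.0558 0.1279] pred px [322. 203.] pred blade ends [[322.0, 223.0], [322.0, 183.0]]
key mark [([323.0, 207.0], 0.9)]
slot pred [0.457  0.0608 0.1214] [318. 196.] [([312.0, 195.0], 0.8)]
scene: key [([250.0, 224.0], 0.94), ([312.0, 188.0], 0.65), ([208.0, 244.0], 0.63)] pred [309. 185.] slot pred [310. 185.]
[-0.12557131  0.79395424  0.11417468] [-3.80931182 -0.50799965  3.43806739]
```

Torque of 0.11 N m shows the screw is turning. Continuing.

Request:
step_arm([
  [0,0,0,4],
  [0,0,0,4],
  [0,0,0,4],
  [0,0,0,4],
  [0,0,0,0],
])

```text
clock: 19.18
position: [0.4577, 0.0558, 0.3941]
tcp_rot: [3.141, -0.0, 0.733]
force: [-4.1, -1.4, 8.0]
opening: 0.228
grip_force: 60.4
```

Request:
step_arm([
  [0,0,0,4],
  [0,0,0,4],
  [0,0,0,4],
  [0,0,0,4],
  [0,0,0,0],
])

```text
clock: 19.6
position: [0.4595, 0.0554, 0.3949]
tcp_rot: [3.137, -0.007, 0.455]
force: [3.0, -4.1, 4.9]
opening: 0.229
grip_force: 59.8
```

```bash
python3 -c "
from h import *
o=arm.get_obs(); print(o['position'],o['tcp_rot'],o['ft_torque'],o['force'],o['joints'])"
```

```text
[0.4594586  0.05541379 0.39486841] [ 3.13656993 -0.00673483  0.45476074] [-0.85789156 -1.0228434  -0.03917174] [ 3.00599957 -4.10265467  4.92423923] [ 0.06698993 -0.14277868  2.05223955 -0.00223637  1.22399859  1.183794  ]
```

Request:
step_arm([
  [0,0,0.001,0],
  [0,0,0.001,0],
  [0,0,0.001,0],
  [0,0,0,0],
])

```text
clock: 19.93
position: [0.4599, 0.0553, 0.3942]
tcp_rot: [3.136, -0.008, 0.458]
force: [-0.3, -4.7, 16.0]
opening: 0.226
grip_force: 61.5
```

```bash
python3 -c "
from look import *
look('v8.png','up'); o=arm.get_obs(); print(o['position'],o['tcp_rot'],o['ft_torque'],o['force'])
im=cv2.imread('pics/v8.png')"
```

```text
[0.4599 0.0553 0.3942] [ 3.136 -0.008  0.458] [ 1.1 -4.2 15.2] 0.22456271256407292
tip [0.4599 0.0553 0.1292] pred px [319. 206.] pred blade ends [[319.0, 226.0], [319.0, 186.0]]
key mark [([321.0, 204.0], 0.73)]
slot pred [0.457  0.0608 0.1214] [312. 204.] [([305.0, 204.0], 0.76)]
scene: key [([250.0, 220.0], 0.9), ([312.0, 192.0], 0.8), ([208.0, 243.0], 0.59)] pred [309. 185.] slot pred [310. 185.]
[0.4598746  0.05527752 0.39421263] [ 3.13573986 -0.00821623  0.4582747 ] [-1.02267239 -0.27565633 -0.00810297] [ 0.78638084 -4.25677754 15.01776098]
```

Probably riding on the slot's downhill rim, since the wrist marks put the slot 3–4 mm farther uphill. Lifting to look.

Request:
step_arm([
  [0,0,-0.01,0],
  [0,0,-0.03,0],
  [0,0.02,-0.02,0],
  [0,0.03,0,0],
  [0,0.03,0,0],
  [0,0,0,0],
  [0,0,0,0],
])

```text
clock: 20.77
position: [0.4929, -0.0168, 0.4485]
tcp_rot: [-3.139, 0.002, 0.454]
force: [0.9, 0.6, -2.8]
opening: 0.224
grip_force: 59.4
```

```bash
cat > ang.py <<'E'
from refit import *
def view(fn):
    C={n:cam(n) for n in("scene","top","wrist")};c=C["wrist"];o=arm.get_obs();print(o["position"].round(4),o["tcp_rot"].round(3))
    cv2.imwrite('pics/'+fn,c["pixels"])
    hsv=cv2.cvtColor(c["pixels"],cv2.COLOR_BGR2HSV)
    p=np.load('p.npy');P=lambda p,q:Rz(p[2])@(hp(*q,p[3])+p[4]*U)+[p[0],p[1],0]
    tip=o["position"]+[0,0,-.265]; print('key',proj(c,tip)[0].round(1),[np.round(r["point"],1).tolist() for r in finder.mark_of("wrist","key")[:2]])
    for nm,cc in(("upper",(.022,.05)),("lower",(-.022,-.05))):
        F=P(p,cc+(.009,)); print(nm,F.round(4),proj(c,F)[0].round(1),[(np.round(r["point"],1).tolist(),round(r["score"],2)) for r in finder.mark_of("wrist","screw_%s_slot"%nm)[:2]])
        g=np.linspace(-.034,.034,41)
        uv=proj(c,np.array([P(p,(cc[0]+u+.004,cc[1]+v,.021)) for u in g[::-1] for v in g[::-1]])).reshape(41,41,2).astype(np.float32)
        r=cv2.remap(hsv,uv[...,0],uv[...,1],1)
        brass=(r[...,1]>110)&(r[...,0]<30)&(r[...,2]>40)
        dark=(r[...,2]<75)&~brass
        for i in range(0,41,2): print(''.join('o' if brass[i,j] else '#' if dark[i,j] else '.' for j in range(41)))
    return C
E
python3 -c "
from ang import *
view('w9.png')"
```

```text
[ 0.4923 -0.0153  0.4487] [-3.14e+00  1.00e-03  4.56e-01]
key [321.9 202.9] [[322.6, 207.8]]
upper [0.457  0.0608 0.1214] [232.6 182. ] [([224.9, 179.7], 0.86), ([266.0, 129.1], 0.5)]
.........................................
.........................................
.........................................
......#.............oooooo...............
......#.........oooooooooooooo...........
......#......ooooooooooooooooo###........
...........ooooooooooooooooo######.......
......#...ooooooooooooooo#########.......
.........ooooooooooooo#########oooo......
......#..oooooooooo#########ooooooo......
.........ooooooo#########oooooooooo......
.........oooo#########oooooooooooo.......
.............######ooooooooooooooo.......
..............##ooooooooooooooooo........
..............ooooooooooooooooo..........
..............ooooooooooooooo............
.................ooooooooo...............
.........................................
.........................................
.........................................
.........................................
lower [0.5627 0.0718 0.0962] [271.
[... 214 characters left out ...]
ooooooooooo####.............
..........ooooooooooooo####ooo...........
.........ooooooooooooo####oooooo.........
........#oooooooooooo####oooooooo........
........oooooooooooo####ooooooooo........
........ooooooooooo####ooooooooooo...#.#.
........oooooooooo####oooooooooooo...####
........ooooooooo####ooooooooooooo...####
.........ooooooo####ooooooooooooo....####
..........ooooo####ooooooooooooo.....####
...........oo...##ooooooooooooo......####
..................ooooooooooo........####
..................ooooooo............####
.........................................
.........................................
.........................................
.........................................
```

ASCII rectification works: the upper slot is now at about 53°, the lower at about 25°. Solving the hatch position from all the wrist views together.

```bash
cat > wfit.py <<'E'
from refit import *
from scipy.spatial.transform import Rotation as R
c=cam("wrist");o=arm.get_obs()
def TT(pos,rot):
    M=np.eye(4);M[:3,:3]=R.from_euler('xyz',rot).as_matrix();M[:3,3]=pos;return M
K=np.linalg.inv(TT(o["position"],o["tcp_rot"]))@np.array(c["extrinsics"])
ob=[([.5724,.0022,.4277],2.016,{'t':(286,110),'u':(220,61),'l':(348,109)}),([.4923,-.0153,.4487],.456,{'u':(224.9,179.7),'l':(267.8,69)}),([.4589,.0552,.4395],1.502,{'u':(318,181)}),([.4574,.0558,.3929],1.017,{'u':(312,195)}),([.4599,.0553,.3942],.458,{'u':(305,204)})]
Q=dict(t=(0,0,.044),u=(.022,.05,.009),l=(-.022,-.05,.009))
p=np.load('p.npy');P=lambda p,q:Rz(p[2])@(hp(*q,p[3])+p[4]*U)+[p[0],p[1],0]
def res(d):
    r=[]
    for pos,yaw,m in ob:
        cc=dict(c);cc["extrinsics"]=TT(pos,[np.pi,0,yaw])@K
        for k,px in m.items():
            h=Rz(p[2]+d[3])@(P([0,0,0,p[3],p[4]],Q[k])+[d[0],d[1],d[2]])+[p[0],p[1],0]
            r+=list(proj(cc,h)[0]-px)
    return np.array(r)
W=lambda d:np.r_[res(d),np.array(d[:3])/.003*1.0,d[3]/.02]
f=least_squares(W,[0,0,0,0],loss='soft_l1');d=f.x;print('own shift',d.round(4));print(res(d).reshape(-1,2).round(1).tolist())
for k in Q: print(k,(Rz(p[2]+d[3])@(P([0,0,0,p[3],p[4]],Q[k])+d[:3])+[p[0],p[1],0]).round(4))
E
python3 wfit.py
```

```text
own shift [ 0.0021 -0.002   0.0091 -0.0169]
[[-1.5, 0.4], [0.1, -3.7], [-0.6, -0.7], [0.6, 3.4], [-0.6, 0.4], [0.6, -2.1], [2.7, -0.0], [3.6, -1.9]]
t [0.5182 0.0512 0.1466]
u [0.4568 0.0648 0.1305]
l [0.5627 0.074  0.1053]
```

```bash
sed -i 's#np.array(d\[:3\])/.003\*1.0#np.array(d[:3])/[.003,.003,.0007]#' wfit.py; python3 wfit.py
```

```text
own shift [ 0.0028 -0.0004  0.001  -0.0008]
[[-1.1, 0.3], [1.8, -1.1], [-2.1, -1.7], [4.0, 2.7], [-0.1, 2.2], [-0.2, -2.6], [2.9, -0.9], [4.9, -3.3]]
t [0.5176 0.051  0.1384]
u [0.456  0.0635 0.1224]
l [0.5618 0.0745 0.0972]
```

Request:
step_arm([
  [0,0,0,-6.3],
  [0,0,0,-6.3],
  [0,0,0,-6.3],
  [0,0,0,-6.3],
  [0,0,0,-6.1],
  [0.015,-0.023,0,0],
  [0.02,-0.03,0,0],
  [0.01,-0.017,0,0],
  [0,0,0,0],
  [0,0,0,0],
])

```text
clock: 22.0
position: [0.4576, 0.0607, 0.4499]
tcp_rot: [3.141, -0.0, 1.005]
force: [0.0, -0.7, -1.3]
opening: 0.224
grip_force: 59.6
```

```bash
python3 - <<'E'
from look import *
look('v10.png','up')
E
```

```text
[0.4582 0.0596 0.4499] [3.141 0.    1.002] [ 0.5  0.6 -2. ] 0.23024725906372767
tip [0.4582 0.0596 0.1849] pred px [323. 204.] pred blade ends [[322.0, 224.0], [323.0, 184.0]]
key mark [([322.0, 208.0], 0.62)]
slot pred [0.457  0.0608 0.1214] [320. 185.] [([314.0, 182.0], 0.98), ([410.0, 204.0], 0.33)]
scene: key [([206.0, 244.0], 0.78), ([253.0, 223.0], 0.73), ([311.0, 178.0], 0.52)] pred [309. 173.] slot pred [310. 185.]
```

Request:
step_arm([
  [0,-0.002,0.01,0],
  [0,0,0.02,0],
  [0,0,0.015,0],
  [0,0,0.005,0],
  [0,0,0.003,0],
  [0,0,0,0],
])

```text
clock: 22.75
position: [0.4572, 0.0599, 0.396]
tcp_rot: [3.139, 0.0, 1.001]
force: [4.6, -2.9, -4.3]
opening: 0.228
grip_force: 59.7
```

Request:
step_arm([
  [0,0,0.0015,0],
  [0,0,0.0015,0],
  [0,0,0.001,0],
  [0,0,0,0],
])

```text
clock: 23.08
position: [0.4573, 0.0602, 0.3934]
tcp_rot: [3.138, -0.001, 1.001]
force: [4.7, -3.3, -0.4]
opening: 0.222
grip_force: 60.2
```

Request:
step_arm([
  [0,0.001,0.001,0],
  [0,0.0005,0.001,0],
  [0,0,0,0],
])

```text
clock: 23.33
position: [0.458, 0.0598, 0.3908]
tcp_rot: [3.141, -0.001, 1.001]
force: [4.7, -3.3, -0.2]
opening: 0.226
grip_force: 60.3
```

Request:
step_arm([
  [0,0,0,4],
  [0,0,0,4],
  [0,0,0,4],
  [0,0,0,4],
  [0,0,0,0],
])

```text
clock: 23.75
position: [0.4582, 0.0595, 0.3916]
tcp_rot: [3.139, -0.0, 0.72]
force: [4.1, -4.1, 3.2]
opening: 0.228
grip_force: 60.7
```

```bash
python3 -c "
from h import *
o=arm.get_obs(); print(o['position'],o['tcp_rot'],o['ft_torque'],o['force'])"
```

```text
[0.45821571 0.0594688  0.39158611] [ 3.13876635e+00 -3.98483148e-04  7.20173968e-01] [-1.1237457  -0.85297892  0.16510172] [ 4.08280971 -4.14580659  3.22730902]
```

Request:
step_arm([
  [0,0.0005,0,4],
  [0,0.0005,0,4],
  [0,0,0,4],
  [0,0,0,4],
  [0,0,0,0],
])

```text
clock: 24.17
position: [0.459, 0.0586, 0.3932]
tcp_rot: [3.138, -0.002, 0.441]
force: [0.2, -4.9, 10.5]
opening: 0.226
grip_force: 61.8
```

```bash
python3 -c "
from h import *
o=arm.get_obs(); print(o['position'],o['tcp_rot'],o['ft_torque'],o['force'])"
```

```text
[0.45895316 0.05855354 0.39321549] [ 3.13815569e+00 -1.51886421e-03  4.41191504e-01] [-1.39212053 -0.12742674  0.19637713] [ 0.23803071 -4.93663134 10.51565234]
```

Request:
step_arm([
  [0,0,0,4],
  [0,0,0,4],
  [0,0,0,0],
])

```text
clock: 24.42
position: [0.4592, 0.0581, 0.3941]
tcp_rot: [3.137, -0.002, 0.302]
force: [1.0, -8.6, 13.5]
opening: 0.229
grip_force: 62.3
```

```bash
python3 -c "
from look import *
o=arm.get_obs(); print(o['position'],o['tcp_rot'],o['ft_torque'],o['force'])
look('v11.png','up')"
```

```text
[0.45915899 0.05809445 0.39405101] [ 3.13651471e+00 -2.45961064e-03  3.01509006e-01] [-2.03155662  0.01386505  0.07338502] [ 1.01116325 -8.60895302 13.47616678]
[0.4592 0.058  0.3941] [ 3.136e+00 -3.000e-03  3.040e-01] [ 0.1 -7.5 13.2] 0.22738367976186474
tip [0.4592 0.058  0.1291] pred px [320. 204.] pred blade ends [[320.0, 224.0], [320.0, 184.0]]
key mark [([323.0, 206.0], 0.77)]
slot pred [0.457  0.0608 0.1214] [316. 203.] [([307.0, 203.0], 0.61)]
scene: key [([207.0, 244.0], 0.88), ([252.0, 222.0], 0.81), ([309.0, 241.0], 0.74)] pred [310. 185.] slot pred [310. 185.]
```

Request:
step_arm([
  [0,0,-0.01,0],
  [0,0,-0.03,0],
  [0,0.02,-0.02,0],
  [0,0.03,0,0],
  [0,0.03,0,0],
  [0,0,0,0],
  [0,0,0,0],
])

```text
clock: 25.25
position: [0.4817, -0.0178, 0.4495]
tcp_rot: [-3.138, 0.003, 0.301]
force: [-0.5, 1.1, -2.0]
opening: 0.223
grip_force: 60.1
```

```bash
python3 -c "
from ang import *
view('w12.png')"
```

```text
[ 0.4816 -0.0164  0.4497] [-3.139e+00  2.000e-03  3.040e-01]
key [322.2 202.4] [[324.0, 207.1], [449.3, 347.3]]
upper [0.457  0.0608 0.1214] [236.3 183.6] [([230.7, 183.4], 0.66), ([258.2, 120.1], 0.36)]
.....#...................................
.....#...................................
.....#...................................
.....#..............oooo#................
...............oooooooooooooo#...........
.....#.......ooooooooooooooooooo.........
.....#.....oooooooooooooooooooooo........
.....#....oooooooooooooooooooooooo.......
.....#...oooooooooooooooooooo######......
.....#...ooooo#####################......
.....#.....#################o#oooo.......
...........###oooooooooooooooooooo.......
...........oooooooooooooooooooooo........
..........oooooooooooooooooooooo.........
...........oooooooooooooooooooo..........
.............oooooooooooooooo............
.................ooooooooo...............
.........................................
.........................................
.........................................
.........................................
lower [0.5627 
[... 234 characters left out ...]
ooooooooooo####.............
..........ooooooooooooo####ooo...........
.........ooooooooooooo####ooooo..........
........ooooooooooooo####ooooooo........#
........oooooooooooo####ooooooooo....####
........ooooooooooo####ooooooooooo..#####
........oooooooooo####oooooooooooo...####
........ooooooooo####ooooooooooooo..#####
.........oooooo#####ooooooooooooo...#####
..........oooo#####ooooooooooooo....#####
...........oo...##ooooooooooooo.....#####
..................ooooooooooo.......#####
..................ooooooo...........#####
.........................................
.........................................
.........................................
.........................................
```

Request:
step_arm([
  [0,0,0,-5],
  [0,0,0,-5],
  [0,0,0,-5.2],
  [0.006,-0.025,0,0],
  [0.01,-0.035,0,0],
  [0.005,-0.015,0.02,0],
  [0,0,0,0],
  [0,0,0,0],
])

```text
clock: 26.22
position: [0.4586, 0.0584, 0.4296]
tcp_rot: [-3.141, 0.002, 0.572]
force: [-0.7, 0.4, -1.3]
opening: 0.229
grip_force: 60.1
```

```bash
python3 - <<'E'
from look import *
look('v13.png','up')
c=cv2.imread('pics/w12.png')
E
```

```text
[0.4597 0.0573 0.4311] [ 3.141 -0.     0.57 ] [-0.   0.  -1.4] 0.23001245236027845
tip [0.4597 0.0573 0.1661] pred px [324. 203.] pred blade ends [[324.0, 223.0], [324.0, 182.0]]
key mark [([320.0, 207.0], 0.64)]
slot pred [0.457  0.0608 0.1214] [318. 189.] [([316.0, 188.0], 0.86)]
scene: key [([207.0, 242.0], 0.94), ([310.0, 180.0], 0.8), ([255.0, 291.0], 0.21)] pred [309. 177.] slot pred [310. 185.]
```

Request:
step_arm([
  [0,0,0.01,0],
  [0,0,0.014,0],
  [0,0,0.008,0],
  [0,0,0.003,0],
  [0,0,0,0],
])

```text
clock: 26.88
position: [0.4591, 0.057, 0.3942]
tcp_rot: [-3.14, 0.002, 0.568]
force: [-1.3, -0.6, -1.6]
opening: 0.223
grip_force: 60.1
```

Request:
step_arm([
  [0,0,0.0015,0],
  [0,0,0.0015,0],
  [0,0,0.0015,0],
  [0,0,0,0],
])

```text
clock: 27.22
position: [0.4596, 0.0573, 0.3913]
tcp_rot: [3.141, -0.0, 0.569]
force: [0.9, 0.6, -1.8]
opening: 0.223
grip_force: 60.1
```

Request:
step_arm([
  [0,0,0.001,0],
  [0,0,0.001,0],
  [0,0,0,0],
])

```text
clock: 27.47
position: [0.4596, 0.0576, 0.3896]
tcp_rot: [-3.141, -0.001, 0.569]
force: [-0.9, 2.1, 0.3]
opening: 0.223
grip_force: 60.6
```

Request:
step_arm([
  [0,0,0.0005,3],
  [0,0,0.0005,3],
  [0,0,0.0005,3],
  [0,0,0,0],
])

```text
clock: 27.8
position: [0.4595, 0.0578, 0.3889]
tcp_rot: [-3.14, -0.001, 0.41]
force: [-2.4, 2.6, 4.8]
opening: 0.226
grip_force: 61.2
```

```bash
cat > o.py <<'E'
from h import *
o=arm.get_obs(); print(o['position'].round(4),o['tcp_rot'].round(3),o['ft_torque'].round(3),o['force'].round(1))
E
python3 o.py
```

```text
[0.4595 0.0578 0.3889] [-3.14e+00 -1.00e-03  4.10e-01] [0.674 0.716 0.139] [-2.4  2.6  4.8]
```

Request:
step_arm([
  [0,0,0.0005,3],
  [0,0,0.0005,3],
  [0,0,0,0],
])

```text
clock: 28.05
position: [0.4595, 0.0578, 0.3885]
tcp_rot: [-3.14, -0.001, 0.306]
force: [-4.9, 1.6, 8.7]
opening: 0.229
grip_force: 61.7
```

```bash
python3 o.py
```

```text
[0.4595 0.0578 0.3885] [-3.14e+00 -1.00e-03  3.06e-01] [0.712 1.062 0.373] [-4.9  1.6  8.7]
```

Request:
step_arm([
  [0,0,0.0005,3],
  [0,0,0,0],
])

```text
clock: 28.22
position: [0.4595, 0.0578, 0.3885]
tcp_rot: [-3.141, -0.001, 0.255]
force: [-5.3, 0.5, 10.4]
opening: 0.23
grip_force: 62.6
```

```bash
python3 o.py
```

```text
[0.4595 0.0578 0.3885] [-3.141e+00 -1.000e-03  2.550e-01] [0.743 1.249 0.838] [-5.3  0.5 10.4]
```

Request:
step_arm([
  [0,0,0,-3],
  [0,0,0,-4],
  [0,0,-0.01,0],
  [0,0,-0.03,0],
  [0,0.02,-0.02,0],
  [0,0.03,0,0],
  [0,0.03,0,0],
  [0,0,0,0],
  [0,0,0,0],
])

```text
clock: 28.97
position: [0.4893, -0.0184, 0.4464]
tcp_rot: [3.141, 0.0, 0.372]
force: [-0.1, 0.7, -1.9]
opening: 0.229
grip_force: 60.2
```

```bash
cat >> ang.py <<'E'
def pca(fn_img,c):
    p=np.load('p.npy');P=lambda p,q:Rz(p[2])@(hp(*q,p[3])+p[4]*U)+[p[0],p[1],0]
    hsv=cv2.cvtColor(c["pixels"],cv2.COLOR_BGR2HSV)
    for nm,cc in(("upper",(.022,.05)),("lower",(-.022,-.05))):
        g=np.linspace(-.034,.034,137);uv=proj(c,np.array([P(p,(cc[0]+u+.004,cc[1]+v,.021)) for u in g[::-1] for v in g[::-1]])).reshape(137,137,2).astype(np.float32)
        r=cv2.remap(hsv,uv[...,0],uv[...,1],1)
        br=((r[...,1]>110)&(r[...,0]<30)&(r[...,2]>40)).astype(np.uint8)
        hull=np.zeros_like(br);cv2.fillConvexPoly(hull,cv2.convexHull(cv2.findNonZero(br)),1)
        d=(hull==1)&(br==0)&(r[...,2]<90); y,x=np.nonzero(d); w,V=np.linalg.eigh(np.cov(x,y)); v=V[:,1]; print(nm,'theta deg from upslope',round(np.degrees(np.arctan2(v[0],-v[1]))%180,1),d.sum(),w.round())
E
python3 -c "
from ang import *
C=view('w14.png'); pca('',C['wrist'])"
```

```text
[ 0.4887 -0.0166  0.4459] [-3.141e+00  1.000e-03  3.760e-01]
key [321.2 203.1] [[319.6, 207.1]]
upper [0.457  0.0608 0.1214] [231.6 186.1] [([226.2, 186.6], 0.93)]
.........................................
.........................................
.........................................
....................ooooo................
...............ooooooooooooooo...........
.............ooooooooooooooooooo.........
......#....oooooooooooooooooooooo........
..........oooooooooooooooooooooooo.......
.........ooooooooooooooooooooooooo#......
...........########################......
...........########################......
..........oooooooooooooooooooooooo.......
.........oooooooooooooooooooooooo........
..........oooooooooooooooooooooo.........
...........oooooooooooooooooooo..........
..............ooooooooooooooo............
..................ooooooo................
.........................................
.........................................
.........................................
.........................................
lower [0.5627 0.0718 0.0962] [261.5  71.4] [([257.9, 7
[... 296 characters left out ...]
..........
........ooooooooooooo####ooooooo.........
........oooooooooooo####ooooooooo........
........ooooooooooo####ooooooooooo.....##
........oooooooooo####oooooooooooo...####
........ooooooooo####ooooooooooooo...####
.........ooooooo####ooooooooooooo....####
..........ooooo####ooooooooooooo.....####
...........oo...##ooooooooooooo......####
..................ooooooooooo........####
..................ooooooo............####
.........................................
.........................................
.........................................
.........................................
upper theta deg from upslope 88.8 1039 [ 33. 540.]
lower theta deg from upslope 25.3 1116 [ 49. 591.]
```

The upper screw is at its stop: 88.8° measured, with 0.84 N m against it. Now the lower screw.

Request:
step_arm([
  [0,0,0,-6],
  [0,0,0,-6.8],
  [0,0,0,-6.8],
  [0,0,0,-6.8],
  [0,0,0,-6.8],
  [0,0,0,-6.8],
  [0,0,0,-6.8],
  [0,0,0,-6.8],
  [0,0,0,-6.8],
  [0,0,0,-3.4],
  [0.02,0.015,0,0],
  [0.03,0.022,0,0],
  [0.03,0.022,0,0],
  [0.012,0.009,0,0],
  [0,0,0.02,0],
  [0,0,0.01,0],
  [0,0,0,0],
  [0,0,0,0],
])

```text
clock: 30.77
position: [0.5633, 0.069, 0.4148]
tcp_rot: [-3.138, 0.001, 1.49]
force: [-1.6, 0.4, -2.2]
opening: 0.227
grip_force: 60.3
```

```bash
python3 - <<'E'
from look import *
look('v15.png','lo')
E
```

```text
[0.5639 0.0687 0.4167] [3.141 0.    1.49 ] [-0.2  0.2 -1.5] 0.23178421441795688
tip [0.5639 0.0687 0.1517] pred px [323. 205.] pred blade ends [[323.0, 225.0], [323.0, 184.0]]
key mark [([322.0, 208.0], 0.77), ([405.0, 213.0], 0.7)]
slot pred [0.5627 0.0718 0.0962] [322. 184.] [([321.0, 181.0], 0.94)]
scene: key [([250.0, 224.0], 0.92), ([339.0, 198.0], 0.88), ([210.0, 242.0], 0.61)] pred [338. 193.] slot pred [338. 203.]
```

Request:
step_arm([
  [0,0,0.01,0],
  [0,0,0.015,0],
  [0,0,0.012,0],
  [0,0,0.004,0],
  [0,0,0.003,0],
  [0,0,0,0],
])

```text
clock: 31.52
position: [0.564, 0.069, 0.3712]
tcp_rot: [-3.14, 0.0, 1.49]
force: [0.6, -0.3, -2.0]
opening: 0.227
grip_force: 60.2
```

Request:
step_arm([
  [0,0,0.0015,0],
  [0,0,0.0015,0],
  [0,0,0.0015,0],
  [0,0,0,0],
])

```text
clock: 31.85
position: [0.5641, 0.0692, 0.3677]
tcp_rot: [-3.141, -0.0, 1.49]
force: [0.2, -0.2, -1.5]
opening: 0.228
grip_force: 60.2
```

Request:
step_arm([
  [0,0,0.0003,4],
  [0,0,0.0003,4],
  [0,0,0.0003,4],
  [0,0,0.0003,4],
  [0,0,0,0],
])

```text
clock: 32.27
position: [0.5641, 0.0692, 0.3668]
tcp_rot: [-3.141, 0.0, 1.21]
force: [-1.1, 0.9, -0.3]
opening: 0.227
grip_force: 60.4
```

```bash
python3 o.py
```

```text
[0.5641 0.0692 0.3668] [-3.141  0.     1.21 ] [0.006 0.218 0.007] [-1.1  0.9 -0.3]
```

Request:
step_arm([
  [0,0,0.0004,4],
  [0,0,0.0004,4],
  [0,0,0.0004,4],
  [0,0,0.0004,4],
  [0,0,0,0],
])

```text
clock: 32.68
position: [0.5642, 0.0691, 0.3672]
tcp_rot: [3.141, -0.0, 0.932]
force: [-4.3, -0.0, 8.3]
opening: 0.226
grip_force: 61.6
```

```bash
python3 o.py
```

```text
[0.5642 0.0691 0.3672] [ 3.141 -0.     0.932] [-0.249  1.002  0.14 ] [-4.3 -0.   8.3]
```

Request:
step_arm([
  [0,0,0.0005,4],
  [0,0,0.0005,4],
  [0,0,0.0005,4],
  [0,0,0,0],
])

```text
clock: 33.02
position: [0.565, 0.0693, 0.368]
tcp_rot: [3.139, -0.003, 0.722]
force: [-3.6, -0.7, 16.2]
opening: 0.227
grip_force: 62.6
```

```bash
python3 o.py
```

```text
[0.565  0.0693 0.368 ] [ 3.139e+00 -3.000e-03  7.220e-01] [-0.143  1.25   0.176] [-3.6 -0.7 16.2]
```

Request:
step_arm([
  [0,0,0,-4],
  [0,0,0,-4],
  [0,0,0,0],
])

```text
clock: 33.27
position: [0.5646, 0.0693, 0.3657]
tcp_rot: [3.14, -0.002, 0.866]
force: [-1.1, 0.7, 7.1]
opening: 0.226
grip_force: 61.5
```

```bash
python3 o.py
```

```text
[0.5646 0.0693 0.3657] [ 3.14e+00 -2.00e-03  8.66e-01] [0.112 0.597 0.106] [-1.1  0.7  7.1]
```

Request:
step_arm([
  [-0.0015,0,0,0],
  [-0.0015,0,0,0],
  [0,0,0.0003,3],
  [0,0,0.0003,3],
  [0,0,0.0003,3],
  [0,0,0,0],
])

```text
clock: 33.77
position: [0.5631, 0.0672, 0.3658]
tcp_rot: [3.139, -0.004, 0.704]
force: [-1.4, 1.4, 10.2]
opening: 0.226
grip_force: 61.9
```

```bash
python3 o.py
```

```text
[0.5631 0.0672 0.3658] [ 3.139 -0.004  0.704] [0.305 0.576 0.185] [-1.4  1.4 10.2]
```

Request:
step_arm([
  [0,0,0.0002,3],
  [0,0,0.0002,3],
  [0,0,0.0002,3],
  [0,0,0.0002,3],
  [0,0,0,0],
])

```text
clock: 34.18
position: [0.5634, 0.0669, 0.3669]
tcp_rot: [3.139, -0.005, 0.495]
force: [-4.0, 0.2, 19.0]
opening: 0.23
grip_force: 63.1
```

```bash
python3 o.py
```

```text
[0.5634 0.0669 0.3669] [ 3.139 -0.005  0.495] [-0.114  1.357  0.27 ] [-4.   0.2 19. ]
```

Request:
step_arm([
  [0,0,0,-4],
  [0,0,0,-4],
  [0,0,0,0],
])

```text
clock: 34.43
position: [0.5628, 0.0671, 0.3644]
tcp_rot: [3.14, -0.003, 0.639]
force: [-0.9, 1.6, 9.4]
opening: 0.223
grip_force: 61.5
```

Request:
step_arm([
  [0,0,0,4],
  [0,0,0,4],
  [0,0,0,4],
  [0,0,0,0],
])

```text
clock: 34.77
position: [0.5625, 0.0672, 0.3637]
tcp_rot: [-3.142, -0.002, 0.423]
force: [-2.3, 1.4, 7.6]
opening: 0.225
grip_force: 61.4
```

```bash
python3 o.py
```

```text
[0.5625 0.0672 0.3637] [-3.142e+00 -2.000e-03  4.230e-01] [0.4   0.715 0.153] [-2.3  1.4  7.6]
```

Sinking well: the tip is at floor +2 mm and the torque is 0.15. Continuing to the stop.

Request:
step_arm([
  [0,0,0,3],
  [0,0,0,3],
  [0,0,0,0],
])

```text
clock: 35.02
position: [0.5623, 0.0672, 0.3636]
tcp_rot: [-3.141, -0.001, 0.319]
force: [-3.1, 1.6, 7.7]
opening: 0.227
grip_force: 61.5
```

```bash
python3 o.py
```

```text
[0.5623 0.0672 0.3636] [-3.141e+00 -1.000e-03  3.190e-01] [0.447 0.852 0.184] [-3.1  1.6  7.7]
```

Request:
step_arm([
  [0,0,0,3],
  [0,0,0,0],
])

```text
clock: 35.18
position: [0.5623, 0.0672, 0.3637]
tcp_rot: [-3.141, -0.001, 0.268]
force: [-2.9, 1.9, 8.6]
opening: 0.228
grip_force: 61.6
```

```bash
python3 o.py
```

```text
[0.5623 0.0672 0.3637] [-3.141e+00 -1.000e-03  2.680e-01] [0.429 0.853 0.37 ] [-2.9  1.9  8.6]
```

Request:
step_arm([
  [0,0,0,3],
  [0,0,0,1],
  [0,0,0,0],
])

```text
clock: 35.43
position: [0.5622, 0.0671, 0.3637]
tcp_rot: [-3.142, -0.001, 0.2]
force: [-4.2, -0.0, 8.0]
opening: 0.227
grip_force: 62.3
```

```bash
python3 o.py
```

```text
[0.5622 0.0671 0.3637] [-3.142e+00 -1.000e-03  2.000e-01] [0.322 1.011 0.689] [-4.2 -0.   8. ]
```

Request:
step_arm([
  [0,0,0,-4],
  [0,0,0,-5],
  [0,0,-0.01,0],
  [0,0,-0.03,0],
  [0,0.02,-0.03,0],
  [0,0.03,-0.02,0],
  [0,0.03,0,0],
  [0,0,0,0],
  [0,0,0,0],
])

```text
clock: 36.18
position: [0.5904, -0.0096, 0.4521]
tcp_rot: [3.141, -0.0, 0.351]
force: [0.2, 0.5, -2.6]
opening: 0.225
grip_force: 60.3
```

```bash
python3 -c "
from ang import *
C=view('w16.png'); pca('',C['wrist'])"
```

```text
[ 0.5896 -0.0077  0.4508] [-3.141e+00  2.000e-03  3.550e-01]
key [321.3 202.8] [[321.8, 211.7], [211.5, 280.2]]
upper [0.457  0.0608 0.1214] [214.5 278.4] [([210.1, 279.3], 0.65)]
###################......................
###################......................
####################.....................
####################.....................
####################oooooooooo...........
#####################oooooooooooo........
#####################oooooooooooooo......
#####################ooooooooooooooo.....
#####################ooooooooooooooo#....
#####################################....
#####################################....
###################ooooooooooooooooo#....
##################oooooooooooooooooo.....
################oooooooooooooooooo.......
##########..oooooooooooooooooooo.........
#########.....oooooooooooooooo...........
#########.........ooooooooo..............
#########................................
########.................................
#########................................
########.................................
lower [0.5627 0.0718 0.0962] [239.1 17
[... 312 characters left out ...]
ooo........
..........oooooooooooooooooooooooo......#
.........ooooooooooooooooooooooooo.......
..........#########################......
...........#######################......#
..........oooooooooooooooooooooooo......#
.........oooooooooooooooooooooooo.......#
..........oooooooooooooooooooooo........#
...........oooooooooooooooooooo.........#
.............oooooooooooooooo...........#
.................ooooooooo..............#
........................................#
.........................................
.........................................
.........................................
upper theta deg from upslope 85.6 1704 [141. 523.]
lower theta deg from upslope 88.3 982 [ 33. 543.]
```

Both slots read level. Carrying the key back above its hole.

Request:
step_arm([
  [0,0,-0.015,6.5],
  [0,0,-0.015,6.7],
  [0,0,0,6.7],
  [0,0,0,6.7],
  [0,0,0,6.7],
  [0,0,0,6.6],
  [-0.004,0.017,0,0],
  [-0.008,0.032,0,0],
  [-0.008,0.033,0,0],
  [-0.008,0.033,0,0],
  [-0.008,0.033,0,0],
  [-0.008,0.033,0,0],
  [-0.008,0.033,0,0],
  [-0.008,0.033,0,0],
  [-0.007,0.025,0,0],
  [-0.003,0.015,0,0],
  [0,0,0,0],
  [0,0,0,0],
  [0,0,0,0],
])

```text
clock: 38.07
position: [0.4285, -0.2546, 0.4816]
tcp_rot: [-3.141, -0.0, -0.34]
force: [-0.0, 0.3, -2.0]
opening: 0.224
grip_force: 60.2
```

```bash
python3 - <<'E'
from fit import *
C={n:cam(n) for n in("wrist","top","scene")};c=C["wrist"];o=arm.get_obs();print(o["position"],o["tcp_rot"])
save(c,"w17.png");tip=o["position"]+[0,0,-.265];yaw=o["tcp_rot"][2]
for n in C: print(n,'tip pred',proj(C[n],tip).round(1),[np.round(r["point"],1).tolist() for r in finder.mark_of(n,"key")[:4]])
ctr=np.array([.511,-.2855,0])
print(proj(c,[Rz(-.36)@np.array([x,y,.085])+ctr for x in(-.135,-.09,.135) for y in(-.035,0,.035)]).round().tolist())
g=2
cv2.imwrite('pics/v17.png',cv2.resize(c["pixels"],(800,500)))
E
```

```text
[ 0.42879549 -0.25433     0.481616  ] [-3.14127432e+00  6.22176821e-05 -3.38918741e-01]
wrist tip pred [[321.2 202.9]] [[322.2, 209.7], [251.0, 255.8]]
top tip pred [[437.  225.9]] [[426.7, 271.3], [378.0, 259.6], [438.1, 228.3], [318.5, 221.7]]
scene tip pred [[232.2 231.2]] [[248.0, 225.9], [232.1, 231.4], [205.8, 246.2], [348.6, 247.9]]
[[350.0, 210.0], [321.0, 210.0], [291.0, 209.0], [352.0, 173.0], [321.0, 172.0], [291.0, 172.0], [363.0, -59.0], [326.0, -60.0], [290.0, -61.0]]
```

View pics/v17.png

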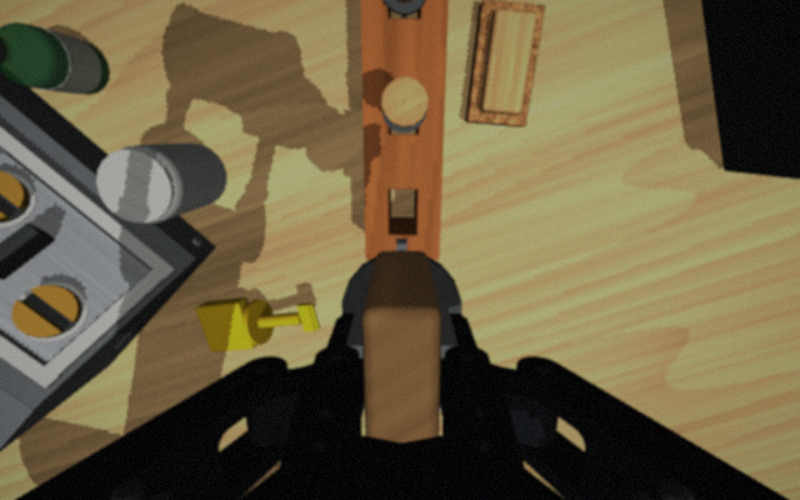

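The empty hole is centred near (402,211) in the view, or (322,169) in the original. The blade tip at (402,243) shows the key tilted by about 3°, putting the tip some 5 mm towards tool −x. I'll compensate and lower it.

Request:
step_arm([
  [0.003,0.0005,0.01,0],
  [0.003,0.0005,0.03,0],
  [0,0,0.036,0],
  [0,0,0.03,0],
  [0,0,0.014,0],
  [0,0,0,0],
  [0,0,0,0],
])

```text
clock: 38.95
position: [0.4333, -0.2579, 0.3603]
tcp_rot: [-3.141, 0.003, -0.34]
force: [-0.1, -1.0, -1.3]
opening: 0.226
grip_force: 60.2
```

Request:
step_arm([
  [0,0,0.005,0],
  [0,0,0.006,0],
  [0,0,0.006,0],
  [0,0,0.005,0],
  [0,0,0,0],
])

```text
clock: 39.37
position: [0.4332, -0.258, 0.3387]
tcp_rot: [-3.141, 0.001, -0.341]
force: [-0.2, 0.3, -2.3]
opening: 0.228
grip_force: 60.2
```

The tip is in the hole with no contact. Continuing down.

Request:
step_arm([
  [0,0,0.01,0],
  [0,0,0.012,0],
  [0,0,0.012,0],
  [0,0,0.01,0],
  [0,0,0.006,0],
  [0,0,0,0],
])

```text
clock: 39.87
position: [0.4326, -0.2576, 0.2871]
tcp_rot: [-3.14, 0.004, -0.341]
force: [-0.9, 0.5, -1.7]
opening: 0.229
grip_force: 60.2
```

Request:
step_arm([
  [0,0,0.003,0],
  [0,0,0.002,0],
  [0,0,0.002,0],
  [0,0,0,0],
])

```text
clock: 40.2
position: [0.4336, -0.2583, 0.2827]
tcp_rot: [3.142, -0.0, -0.341]
force: [-0.7, 0.1, -2.0]
opening: 0.226
grip_force: 60.2
```

Request:
step_arm([
  [0,0,0.002,0],
  [0,0,0.0015,0],
  [0,0,0.001,0],
  [0,0,0,0],
])

```text
clock: 40.53
position: [0.4339, -0.2585, 0.2807]
tcp_rot: [3.141, -0.001, -0.34]
force: [-4.9, 3.6, 11.5]
opening: 0.225
grip_force: 62.2
```

Request:
step_arm([
  [0,0,0.001,0],
  [0,0,0.001,0],
  [0,0,0,0],
])

```text
clock: 40.78
position: [0.434, -0.2585, 0.2806]
tcp_rot: [3.141, -0.001, -0.34]
force: [-10.4, 6.3, 23.6]
opening: 0.23
grip_force: 64.0
```

Collar contact at the height it was gripped. Easing off and releasing.

Request:
step_arm([
  [0,0,-0.002,0],
  [0,0,-0.001,0],
  [0,0,0,0],
])

```text
clock: 41.03
position: [0.4341, -0.2586, 0.2806]
tcp_rot: [3.141, -0.002, -0.341]
force: [-1.4, 1.1, 8.5]
opening: 0.228
grip_force: 61.4
```

Request:
step_arm([
  [0,0,0,0],
  [0,0,0,0],
  [0,0,0,0],
  [0,0,0,0],
  [0,0,0,0],
  [0,0,0,0],
  [0,0,0,0],
], hand=0.07)

```text
clock: 41.62
position: [0.4335, -0.2582, 0.279]
tcp_rot: [-3.142, 0.0, -0.341]
force: [-0.0, -1.3, 0.1]
opening: 0.822
grip_force: 0.0
```

Request:
step_arm([
  [0,0,-0.01,0],
  [0,0,-0.03,0],
  [0,0,-0.036,0],
  [0,0,-0.036,0],
  [0,0,-0.03,0],
  [-0.02,0,-0.02,0],
  [-0.03,0,0,0],
  [-0.03,0,0,0],
  [0,0,0,0],
  [0,0,0,0],
])

```text
clock: 42.45
position: [0.3571, -0.231, 0.4422]
tcp_rot: [3.141, -0.002, -0.341]
force: [-0.1, -0.2, 0.6]
opening: 0.819
grip_force: 0.0
```

```bash
python3 - <<'E'
from fit import *
C={n:cam(n) for n in("wrist","top","scene")};c=C["wrist"];o=arm.get_obs();print(o["position"],o["tcp_rot"])
save(c,"w18.png")
k=np.array([.430,-.256,0])
for n in C:
    print(n,'tip/top pred',proj(C[n],[k+[0,0,.015],k+[0,0,.16]]).round(1).tolist(),[np.round(r["point"],1).tolist() for r in finder.mark_of(n,"key")[:4]],[np.round(r["box"]).tolist() for r in finder.cut_out(n,"key")[:3]])
    for l in("hatch_tab","screw_upper_slot","screw_lower_slot","driver","tin","glue"): print('  ',l,[np.round(r["point"]).tolist() for r in finder.mark_of(n,l)[:1]])
print('box pred top',proj(C["top"],[k+Rz(-.36)@[x,y,z] for x in(-.03,.03) for y in(-.01,.01) for z in(.1,.16)]).round().tolist())
print('box pred scene',proj(C["scene"],[k+Rz(-.36)@[x,y,z] for x in(-.03,.03) for y in(-.01,.01) for z in(.1,.16)]).round().tolist())
E
```

```text
[ 0.358674   -0.23173058  0.44168987] [ 3.14141216e+00 -1.13457716e-03 -3.40601018e-01]
wrist tip/top pred [[320.5, 101.6], [320.1, 97.8]] [[321.4, 98.6], [237.5, 211.8], [363.2, 210.6]] [[293.0, 52.0, 349.0, 138.0], [132.0, 197.0, 247.0, 246.0], [276.0, 208.0, 371.0, 297.0]]
   hatch_tab []
   screw_upper_slot []
   screw_lower_slot []
   driver [[322.0, 19.0]]
   tin [[131.0, 78.0]]
   glue []
top tip/top pred [[417.7, 229.5], [431.2, 226.7]] [[378.6, 258.7], [423.3, 274.1], [421.2, 229.8]] [[417.0, 217.0, 438.0, 240.0], [383.0, 270.0, 425.0, 302.0], [289.0, 176.0, 339.0, 237.0]]
   hatch_tab [[323.0, 199.0]]
   screw_upper_slot [[319.0, 222.0]]
   screw_lower_slot [[313.0, 187.0]]
   driver [[428.0, 202.0]]
   tin [[354.0, 202.0]]
   glue [[318.0, 222.0]]
scene tip/top pred [[242.6, 266.4], [235.4, 242.5]] [[244.9, 268.8], [206.4, 241.6], [250.2, 222.3], [267.6, 311.4]] [[229.0, 238.0, 248.0, 267.0], [247.0, 201.0, 289.0, 224.0], [205.0, 211.0, 229.0, 244.0]]
   hatch_tab [[321.0, 195.0]]
   screw_upper_slot [[311.0, 187.0]]
   screw_lower_slot [[338.0, 205.0]]
   driver [[257.0, 288.0]]
   tin [[312.0, 243.0]]
   glue [[347.0, 248.0]]
box pred top [[425.0, 239.0], [431.0, 238.0], [419.0, 236.0], [425.0, 236.0], [431.0, 220.0], [438.0, 218.0], [425.0, 217.0], [431.0, 216.0]]
box pred scene [[231.0, 247.0], [228.0, 237.0], [237.0, 244.0], [234.0, 233.0], [240.0, 262.0], [237.0, 252.0], [246.0, 259.0], [243.0, 248.0]]
```

The key stands upright in its hole. One last check that the hatch is still shut, from the earlier viewing pose.

Request:
step_arm([
  [0,0,0,-5],
  [0,0,0,-7],
  [0,0,0,-7],
  [0,0,0,-7],
  [0,0,0,-7],
  [0,0,0,-7],
  [0,0,0,-7],
  [0,0,0,-7],
  [0,0,0,-7],
  [0,0,0,-7],
  [0,0,0,-7],
  [0,0,0,-7],
  [0,0,0,-7],
  [0,0,0,-7],
  [0,0,0,-7],
  [0,0,0,-7],
  [0,0,0,-7],
  [0,0,0,-7],
  [0,0,0,-7],
  [0,0,0,-4],
])

```text
clock: 45.47
position: [0.3581, -0.2315, 0.4412]
tcp_rot: [-3.142, -0.0, 2.021]
force: [0.2, -0.2, 0.9]
opening: 0.821
grip_force: 0.0
```

Request:
step_arm([
  [0.007,0.0165,0.005,0],
  [0.014,0.034,0.005,0],
  [0.014,0.036,0.004,0],
  [0.014,0.036,0,0],
  [0.014,0.036,0,0],
  [0.014,0.036,0,0],
  [0.014,0.036,0,0],
  [0.014,0.034,0,0],
  [0.0134,0.0295,0,0],
  [0,0,0,0],
  [0,0,0,0],
])

```text
clock: 46.38
position: [0.5734, 0.0032, 0.4266]
tcp_rot: [-3.14, -0.0, 2.019]
force: [-0.1, 0.1, 0.8]
opening: 0.818
grip_force: 0.0
```

```bash
python3 - <<'E'
from ang import *
C=view('w19.png'); pca('',C['wrist'])
# compare w4 and w19: shift of static frame vs hatch fin by template matching
a=cv2.imread('pics/w4.png');b=cv2.imread('pics/w19.png')
def m(x0,y0,x1,y1):
    r=cv2.matchTemplate(b,a[y0:y1,x0:x1],cv2.TM_CCOEFF_NORMED);_,s,_,l=cv2.minMaxLoc(r);print((x0,y0),'shift',l[0]-x0,l[1]-y0,round(s,2))
m(160,5,195,150);m(480,5,560,160);m(270,45,305,140);m(185,130,260,155)
print([np.round(r["point"]).tolist() for r in finder.mark_of("wrist","hatch_tab")[:1]],'was 286,110; screws 220,61 348,109')
E
```

```text
[0.572  0.0012 0.427 ] [-3.141  0.     2.015]
key [321.  204.4] [[87.6, 188.5], [19.3, 268.4]]
upper [0.457  0.0608 0.1214] [222.  64.] [([222.6, 58.9], 0.9)]
......##.................................
......###......#.................##..#...
......##....###.......#####...........#..
......####..#....ooooooooooooo#....#..##.
......##.##....ooooooooooooooooo#....###.
......##.....ooooooooooooooooooooo#......
......##...oooooooooooooooooooooooo#.....
......##..ooooooooooooooooooooooooo#...#.
......##.ooooooooooooooooooooooooo##.....
......##....########################.....
......##....ooooooooooooooooooooooo.....#
......##..oooooooooooooooooooooooo#...#..
......##.oooooooooooooooooooooooo....#...
......##..ooooooooooooooooooooooo...#....
......##....ooooooooooooooooooo..#.......
......##......oooooooooooooooo..#........
......##..........oooooooo...............
......##.................................
......##.................................
......##.................................
......##.................................
lower [0.5627 0.0718 0.0962] [345.8 110.6] [([345.2, 107.8]
[... 446 characters left out ...]
oooooooooooooo....#....
.........oooooooooooooooooooooooo........
...#.....oooooooooooooooooooooooo....#...
..........oooooooooooooooooooooo....##...
...........oooooooooooooooooooo.#.#.####.
.............oooooooooooooooo........####
..................oooooo.......#.#.......
.........................................
.........................................
.........................................
.........................................
upper theta deg from upslope 88.3 675 [ 89. 556.]
lower theta deg from upslope 93.1 355 [235. 706.]
(160, 5) shift -1 -1 0.99
(480, 5) shift 0 -1 0.99
(270, 45) shift 0 -1 0.99
(185, 130) shift -1 -1 0.98
[[288.0, 111.0]] was 286,110; screws 220,61 348,109
```

The hatch hasn't moved relative to its frame, both slots are level and the key is back in its hole. Handing in.

```bash
python3 -c "
from station import job
print(job.hand_in())"
```

```text
the job is handed in; nothing more can be done
None
```

I handed the job in: the hatch is shut, both screws were turned with the key's blade to their stops so the slots lie level, and the key stands back in its hole down to the collar.

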